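Load a resin-mounted specimen under the stereo microscope

TASK

The specimen slide of the stereo microscope is pulled out for loading. Take the resin mount that fits its round nest from the white pad, lower it upright into the nest until it sits on the bottom (set it down, do not drop it) and let go; then push the slide fully home, until its spring tab clicks behind the ledge. Do not touch the microscope's head, and leave the other two mounts and the loupe where they are.

Things in the scene. Friction and masses are not known exactly. Their poses are not given: they have to be found in the camera images.
- round_mount: The specimen to load: black resin cylinder, 40 mm diameter, 30 mm tall, 55 to 100 g, with a small steel specimen showing in its top face. It stands upright on the pad. Origin: centre of its underside, z up along its axis.
- small_mount: Bystander: black resin cylinder, 25 mm diameter, 30 mm tall, standing on the pad; too small for the nest. Origin: centre of its underside.
- square_mount: Bystander: black resin block, 36 x 36 mm, 30 mm tall, standing on the pad; does not fit the nest. Origin: centre of its underside.
- loupe: Bystander: dark steel hand loupe, 38 mm diameter, 40 mm tall, standing on the desk. Origin: centre of its underside.
- pad: White plastic pad, 110 x 250 mm (its x, y), 3 mm thick, fixed to the desk; the three mounts stand on it in a row along its y, about 85 mm apart, in any order. Origin: centre of its underside.
- microscope: The stand: white base plate, its top 30 mm above the desk. Origin: on the optical axis, at desk height; the base reaches +-125 mm in x, 105 mm to +y, 255 mm to -y. +x is the direction in which the slide is pushed home (roughly away from the robot). A 530 mm column stands 190 mm to -y; eyepieces reach 160 mm to +y, above 350 mm. Beside the slide are only low guide strips, 43 mm above the desk.
- head: The optical head, fixed above the slide, not to be touched: objective 60 mm in diameter, underside 170 mm above the desk; from 215 mm up a body 92 mm in diameter with a 120 mm ring. Origin: centre of the objective's underside. It overhangs the pulled-out nest: a gripper held vertically over the nest hits it, one leaning back towards the robot (-x) by 30 to 45 degrees fits under.
- nest (a point): Centre of the floor of the round nest in the slide. The nest is 42 mm in diameter and 6 mm deep with a 1.5 mm chamfer; the flat top of the slide (78 mm wide in y) is 6 mm above this point, 46 mm above the desk. A seated mount's underside is at this point's height. Axes as microscope; moves with the slide.
- lip (a point): Centre of the front face (towards the robot) of the slide's upturned lip, the face to push on: 70 mm wide, 26 mm tall (this point +-13 mm; its top is 58 mm above the desk), 60 mm in front of the nest's centre. Axes as microscope; moves with the slide.
- slide (a joint): Position of the slide in m: 0 pulled out (nest 38 mm in front of the optical axis), growing as it is pushed along the microscope's +x; 0.038 fully home at its stop, nest under the objective. Friction 1 to 2 N; from 0.024 on a leaf tab at its rear rides up a ramped ledge (push of 4 to 8 N), passes the crest at 0.0325 and has snapped down behind it by 0.0355, which locks the slide.
There are look-alikes about, which are no part of the job. What is shaped like the round_mount but blue, red or yellow is not meant.

How it is judged:
On the way, in this order (a step that is already met when the one before it is completed fails the run):
1. the 40 mm round mount sits on the nest's floor, upright and let go, with the slide still out (horizontal distance between round_mount and nest below 0.003 m and z of round_mount in the frame of nest below 0.0015 m and angle between round_mount's own z axis and vertical below 0.05 rad and contact force between the fingers and round_mount below 0.1 N and value of joint slide below 0.025 m), for 0.2 s.
2. the slide is pushed home past its click, with the mount still seated (value of joint slide above 0.0355 m and horizontal distance between round_mount and nest below 0.003 m and z of round_mount in the frame of nest below 0.0015 m), for 0.2 s.
At the end, for the whole second after the job is handed in: The slide is home past its click (joint above 35.5 mm of 38 mm); the 40 mm round mount is at rest in the nest, centred within 3 mm, its underside within 1.5 mm of the nest's floor, upright within 3 degrees with its specimen face up (all of step 2 and angle between round_mount's own z axis and vertical below 0.05 rad and linear speed of round_mount below 0.02 m/s); the robot touches nothing.
It fails at once if the microscope's head is touched (contact force between anything else and head above 1 N).
It fails at once if the mount is dropped into the nest instead of set down (horizontal distance between round_mount and nest below 0.02 m and z of round_mount in the frame of nest below 0.04 m and linear speed of round_mount above 0.5 m/s).
It fails at once if one of the other mounts or the loupe is shifted (distance of any of small_mount, square_mount, loupe from where it was at the start of the episode above 0.015 m).
It also fails if it takes over 48 s, if anything falls off the work surface, if the arm or the gripper's body presses on something with over 40 N, if the wrist force passes 120 N, or if a joint passes its speed limit or range.

ROBOT

A 7-joint arm with a two-finger parallel gripper is mounted at the origin on the work surface. World frame = base frame: x ahead of the robot, y to its left, z up, the work surface at z = 0. Lengths are in m, angles in rad, forces in N, time in s.
With the tool pointing down it reaches from about 0.4 to 0.925 m from the base axis. Payload 4.1 kg.
Tool frame: the origin (TCP) lies between the finger pads; the fingertips stand 25 mm ahead of it and the grasp point (between the pads) lies 6 mm ahead of it; x points along the fingers, z is the direction in which the jaws open and shut, and the axes are right-handed (so a half turn about x gives the same grasp; the last joint's range is limited). The gripper opens to 85 mm and grips with 20 to 120 N. Pads are 22 mm wide; open, the fingers measure 114 mm over their backs; the gripper's body (76 mm by 85 mm) begins 54 mm behind the grasp point. The pads swing forward as they close: fully open they stand 13 mm farther back than shut.
Start: joints at [1.189, 0.398, 0.045, 1.537, -0.019, 1.207, -0.051], TCP at [0.181, -0.624, 0.256] pointing down, gripper open.
Joint ranges: [-2.82, 2.82], [-0.49, 2.23], [-1.37, 1.46], [0, 2.46], [-1.36, 4.5], [0.23, 2], [-2.94, 2.94]. Speed limits (rad/s): [2.57, 2.57, 3.14, 3.14, 3.14, 3.14, 3.14].

INTERFACE

Orientations are given as [roll, pitch, yaw] about the fixed x, y, z axes, in that order (R = Rz(yaw) Ry(pitch) Rx(roll)).
In Python, from bench import get_obs, capture, close_job, spot_in gives the robot as it stands. The module is installed in compiled form; this text tells all that it offers.
- The arm moves only by the tool play_rows, never from a script. Its argument "targets" is a list of rows, each a list of 4 numbers: the shift along the tool's x, y, z in m, then the turn about the tool's x in units of 5 degrees (1.0 is 5 degrees). A call has 1 to 8 rows; each row is the pose to reach, as a shift and turn from the pose commanded when the call began, along the tool's axes at that moment; what a row does not reach only later rows make up. A row lasts 1/10 s, in which the tool goes at most 50 mm and 8.59 degrees, less where a joint would pass 70% of its speed; a pose out of reach is approached as far as the arm can. A call with a gripper value outside its range is refused whole. "fingers" is the finger opening in m, from 0 to 0.0854, set as the call begins (left out, the last holds). The fingers move at their own pace and stop on an object; "newtons" is the grip in N (left out, the last holds). Time passes only in rows, so rows that repeat a pose let the fingers close. It gives the time, the measured TCP pose, the force and the opening at its end, in the units of the state.
- get_obs(): the state, without advancing time (a new reading comes with each control period).
- capture(name): name is "side" or "top"; returns a dict with "color" (420x560x3 uint8, blue, green, red), "range_z" (420x560 float32, m along the optical axis (not along the pixel's ray), 0 where there is no reading), "fx", "fy", "cx", "cy" (pixels), "k1" (the pictures are not rectified: a ray, as slopes to the right and down, at radius r is drawn at 1 + k1 r^2 times it, then the intrinsics apply), "camera_from_world" (4x4, takes a point from world to camera coordinates). Camera axes: x right, y down, z forward; pixel columns grow to the right and rows downward; lengths in m; the calibration is good to about 2 mm. A picture is of the moment at which its call begins.
- close_job(): hands the job in, once; it reports no verdict.
Trained networks look in the newest picture that a camera, given by its name, has taken for a name from the list of things; names that differ only in an ending like _2 or _b are one class to them, and where a whole thing is asked for, a point or a joint stands for the part that bears it (a point fixed in the world has none). Each returns a list of dicts, best first, with "conf" (0 to 1); they miss things now and then, are a little off and sometimes report something else, mostly with a low value. They report only what shows in the picture. A call takes as long as a camera call. They do not tell look-alikes from the thing itself.
- spot_in(camera, query): "rect" ([left, top, width, height] in pixels, round what is visible of it).
The state is a dict: "time": time; "joints": joint angles; "dq": joint speeds; "effort": joint torques, N m; "tool_pos": TCP position; "tcp_rot": TCP orientation; "force": force on the tool from outside, world axes, zero at the start; "ft_torque": the same for the moment, N m; "opening": opening from 0.0 (shut) to 1.0 (fully open).
Only numpy, scipy, OpenCV 4.12 (cv2) and the standard library are available. Lean on these libraries where they do the work, as an engineer would, in place of code of your own. Each camera call takes 0.05 s, during which the arm holds its last target.

## Working session

There is one attempt and no reset: what is moved stays moved. The work goes in short steps, Python scripts to look and compute and a tool call to move; the robot and the scene stay as the last step left them, time stands still between calls to the robot, and variables do not carry over. Pictures are saved under pics/ and viewed, and the job is handed in when it is done.

Besides the shell and the picture viewer there is one more tool, called after "Request:" as name(argument=value, ...) on one line, values as JSON. play_rows: Moves the arm, as the interface text tells. Its arguments: {"type":"object","properties":{"targets":{"type":"array"},"fingers":{"type":"number"},"newtons":{"type":"number"}},"required":["targets"]}

```bash
mkdir -p pics; ls; python3 - <<'E'
from bench import *
import cv2
o=get_obs();print(o)
for n in("side","top"):
    c=capture(n);cv2.imwrite(f"pics/{n}0.png",c["color"])
    import numpy as np
    np.savez(f"{n}0.npz",**c)
    print(n,c["fx"],c["fy"],c["cx"],c["cy"],c["k1"],np.round(c["camera_from_world"],4).tolist())
    for q in("round_mount","small_mount","square_mount","loupe","pad","microscope","head","nest","lip"):
        print(q,[( [round(v) for v in d["rect"]],round(d["conf"],2)) for d in spot_in(n,q)][:4])
E
```

```text
pics
{'time': 0.0, 'joints': array([ 1.18901443,  0.3991997 ,  0.04503666,  1.53785182, -0.01864371,
        1.20690601, -0.05070052]), 'dq': array([-1.41843293e-03,  1.56000344e-03, -1.51030709e-03,  1.66810307e-03,
       -8.95348165e-04, -1.53974781e-05, -3.37336566e-04]), 'effort': array([-5.39322482e-04, -4.75126362e+01,  1.36467118e+00, -2.54224402e+01,
        1.15632406e-02,  9.51335358e-03, -3.73549852e-06]), 'tool_pos': array([ 0.18121558, -0.6236308 ,  0.25527105]), 'tcp_rot': array([-3.04459367,  1.56885121,  1.95070676]), 'force': array([ 0.4155056 ,  0.67002506, -0.36156521]), 'ft_torque': array([-0.0232502 , -0.04147851, -0.01150586]), 'opening': 0.9992512979482806}
side 428.4679868028296 428.4679868028296 274.24797514859046 209.89379021159397 -0.01259159562841707 [[-0.9827, -0.1849, 0.0132, 0.5728], [-0.1338, 0.6581, -0.7409, 0.032], [0.1283, -0.7298, -0.6715, 1.1548], [0.0, 0.0, 0.0, 1.0]]
round_mount [([327, 294, 19, 20], 0.89), ([288, 356, 20, 26], 0.83), ([266, 282, 13, 20], 0.82), ([224, 269, 16, 24], 0.78)]
small_mount [([289, 256, 12, 15], 0.71), ([264, 281, 18
[... 216 characters left out ...]
, 0.88)]
nest [([241, 151, 58, 24], 0.96)]
lip [([243, 151, 55, 27], 0.81)]
top 457.08947963410844 457.08947963410844 280.9446717427445 204.72695913780188 -0.15397828378880105 [[-0.029, -0.9993, -0.0255, 0.2328], [-0.9829, 0.0332, -0.1812, 0.5424], [0.1819, 0.0198, -0.9831, 1.082], [0.0, 0.0, 0.0, 1.0]]
round_mount [([225, 173, 18, 18], 0.76), ([220, 215, 14, 14], 0.66), ([219, 264, 16, 18], 0.65), ([157, 246, 18, 15], 0.54)]
small_mount []
square_mount [([286, 227, 18, 17], 0.79)]
loupe [([257, 157, 18, 17], 0.48)]
pad [([211, 204, 99, 46], 0.88)]
microscope [([350, 74, 210, 153], 0.79), ([359, 76, 182, 111], 0.49)]
head [([358, 72, 182, 116], 0.79)]
nest []
lip [([382, 159, 33, 49], 0.87)]
```

```bash
python3 - <<'E'
import cv2
a=cv2.imread("pics/side0.png");b=cv2.imread("pics/top0.png")
cv2.imwrite("pics/s1.png",cv2.resize(a[130:400,190:370],None,fx=3,fy=3,interpolation=cv2.INTER_CUBIC)[:600*2][:810].copy()[:, :540])
c=cv2.resize(a[135:395,190:360],None,fx=2.3,fy=2.3,interpolation=cv2.INTER_CUBIC);cv2.imwrite("pics/s1.png",c)
c=cv2.resize(b[60:290,140:460],None,fx=2.5,fy=2.5,interpolation=cv2.INTER_CUBIC);cv2.imwrite("pics/t1.png",c)
E
```

```text
(no output)
```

View pics/side0.png

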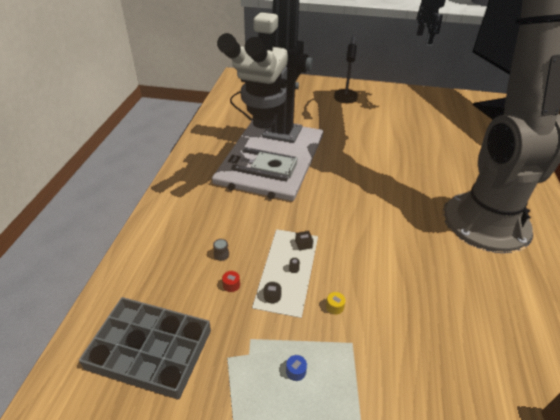

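View pics/top0.png

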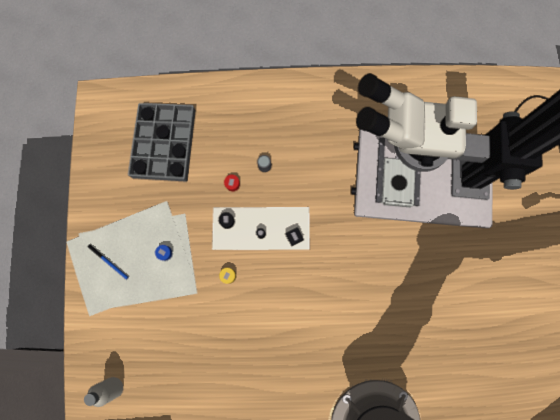

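View pics/s1.png

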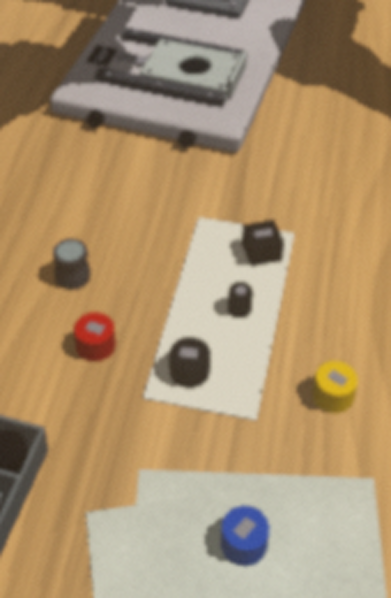

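View pics/t1.png

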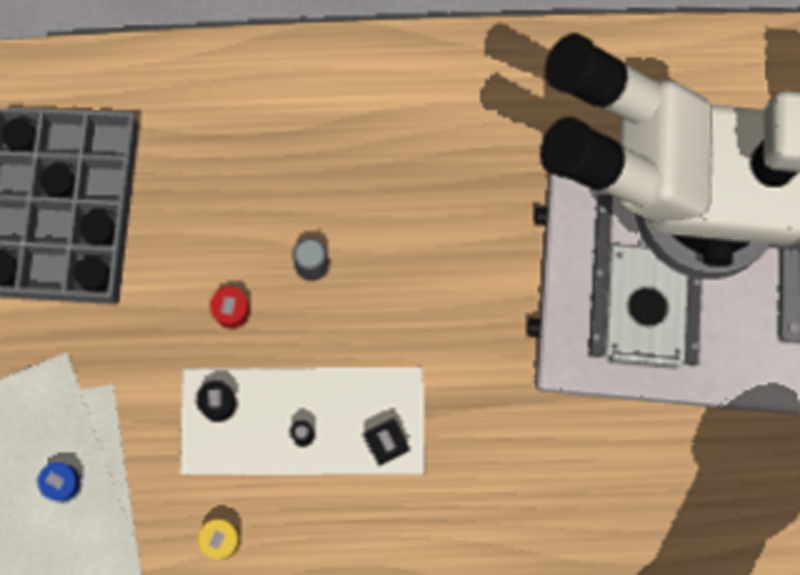

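The picture shows these candidates:
- Black discs on the pad: large round at top (227,219) / side (272,292), small round at top (261,232), and square at top (294,235).
- Coloured look-alikes: red at top (232,182), yellow at top (227,275), blue at top (163,252).
- Loupe: top (264,162).

The large black cylinder at top (227,219) fits round_mount. I'll measure it next and confirm it in a crop.

```bash
cat > h.py <<'E'
import numpy as np,cv2
def load(n): return dict(np.load(n,allow_pickle=True))
def K(c): return np.array([[c["fx"],0,c["cx"]],[0,c["fy"],c["cy"]],[0,0,1]],float)
def dist(c): return np.array([float(c["k1"]),0,0,0,0])
def slopes(c,uv):
    return cv2.undistortPointsIter(np.array(uv,float).reshape(-1,1,2),K(c),dist(c),None,None,(cv2.TERM_CRITERIA_COUNT+cv2.TERM_CRITERIA_EPS,50,1e-10)).reshape(-1,2)
def onplane(c,uv,z):
    s=slopes(c,uv);M=np.array(c["camera_from_world"],float);R=M[:3,:3];C=-R.T@M[:3,3]
    d=np.c_[s,np.ones(len(s))]@R
    t=(z-C[2])/d[:,2];return C+d*t[:,None]
def proj(c,P):
    M=np.array(c["camera_from_world"],float);p=np.atleast_2d(P)@M[:3,:3].T+M[:3,3]
    return cv2.projectPoints(p,np.zeros(3),np.zeros(3),K(c),dist(c))[0].reshape(-1,2)
def cloud(c):
    z=np.array(c["range_z"],float);h,w=z.shape
    v,u=np.mgrid[:h,:w];s=slopes(c,np.c_[u.ravel(),v.ravel()])
    p=np.c_[s,np.ones(len(s))]*z.ravel()[:,None]
    M=np.array(c["camera_from_world"],float)
    P=((p-M[:3,3])@M[:3,:3]).reshape(h,w,3);P[z==0]=np.nan
    return P
E
python3 - <<'E'
from h import *
for n in("top","side"):
    c=load(n+"0.npz");P=cloud(c);g=c["color"].max(2)
    z=P[...,2]
    desk=(np.abs(z)<.02)
    print(n,"desk z med",np.nanmedian(z[desk]))
    # dark things on pad: z 25..42mm, dark
    m=((z>.022)&(z<.042)&(np.nan_to_num(P[...,0])>.2)).astype(np.uint8)
    k,l,st,ce=cv2.connectedComponentsWithStats(m)
    for i in range(1,k):
        if st[i,4]>25:
            q=P[l==i];print(st[i],np.round(np.nanmean(q,0),4),"ext",np.round(np.nanpercentile(q,97,axis=0)-np.nanpercentile(q,3,axis=0),4),"col",c["color"][l==i].mean(0).round())
E
```

```text
top desk z med 0.001082810594307731
[ 127  103   68   77 2309] [0.7331 0.5307 0.0319] ext [0.2025 0.1565 0.0155] col [66. 66. 66.]
[ 351  130  142   98 5741] [ 0.5758 -0.1315  0.0308] ext [0.2228 0.335  0.0119] col [166. 167. 176.]
[257 155  14  14 107] [0.6656 0.2579 0.0395] ext [0.0322 0.0307 0.0074] col [116. 118. 116.]
[224 174  16  16 192] [0.6183 0.341  0.0305] ext [0.0348 0.0341 0.0093] col [ 54.  57. 167.]
[390 175  17  15 126] [ 0.6004 -0.0846  0.04  ] ext [0.0344 0.0361 0.0054] col [36. 38. 39.]
[219 212  16  16 202] [0.5197 0.3554 0.0336] ext [0.0359 0.035  0.0094] col [53. 52. 54.]
[285 227  19  19 215] [0.473  0.1865 0.0338] ext [0.037  0.0363 0.0074] col [59. 58. 60.]
[255 228  10  10  82] [0.4843 0.2711 0.0332] ext [0.0219 0.0214 0.0114] col [78. 78. 81.]
[155 245  16  16 201] [0.4414 0.5191 0.03  ] ext [0.0333 0.0356 0.0091] col [153.  86.  60.]
[219 268  17  16 210] [0.3798 0.3552 0.0306] ext [0.034  0.035  0.0094] col [ 81. 176. 207.]
side desk z med 0.002145395459782613
[  0   0  91  56 426] [ 1.9374 -1.0086  0.0322] ext [0.0161 0.7289 0.0188] col [142. 158. 167.]

[... 509 characters left out ...]
 0.0333] ext [0.0403 0.0397 0.0142] col [57. 70. 82.]
[213 238  15  16 115] [0.6653 0.2617 0.0369] ext [0.0329 0.0334 0.019 ] col [ 80.  93. 102.]
[290 257  10  12 102] [0.4842 0.2721 0.0326] ext [0.0208 0.023  0.0147] col [77. 87. 94.]
[222 270  18  17 233] [0.6181 0.3445 0.031 ] ext [0.0346 0.0355 0.0107] col [ 49.  64. 165.]
[264 281  18  18 264] [0.5199 0.3592 0.0333] ext [0.0349 0.036  0.0131] col [67. 76. 84.]
[327 292  19  18 262] [0.3809 0.358  0.031 ] ext [0.0349 0.0351 0.0112] col [ 51. 161. 194.]
[  79  297  132   98 4955] [0.7351 0.5344 0.0318] ext [0.2024 0.1579 0.0149] col [62. 69. 73.]
[286 355  21  22 360] [0.4424 0.522  0.031 ] ext [0.0342 0.0354 0.0095] col [153.  95.  79.]
```

```bash
python3 - <<'E'
from h import *
a=load("top0.npz");b=load("side0.npz")
A=cv2.resize(a["color"][195:260,200:320],None,fx=5,fy=5,interpolation=cv2.INTER_CUBIC)
B=cv2.resize(b["color"][130:200,205:335],None,fx=5,fy=5,interpolation=cv2.INTER_CUBIC)
C=cv2.resize(a["color"][140:225,345:465],None,fx=5,fy=5,interpolation=cv2.INTER_CUBIC)
cv2.imwrite("pics/A.png",A);cv2.imwrite("pics/B.png",B);cv2.imwrite("pics/C.png",C)
E
```

```text
(no output)
```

View pics/A.png

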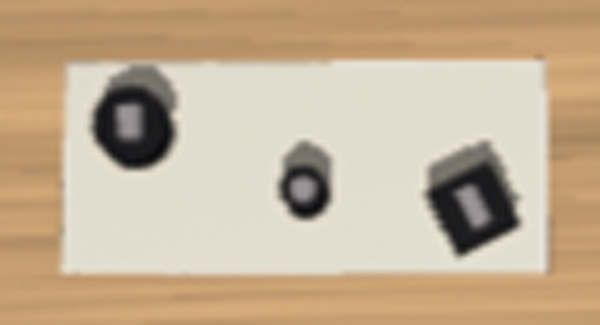

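View pics/B.png

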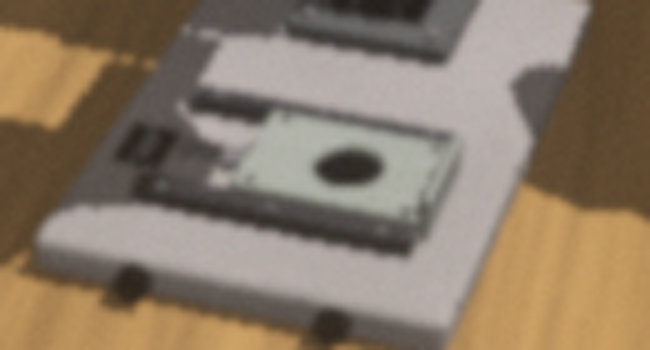

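View pics/C.png

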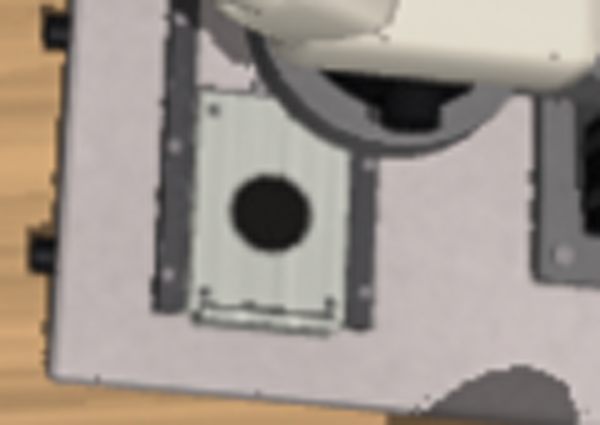

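Crop A confirms it: the disc at crop (132,124), which is top (226,220), is black, round, has a steel inlay and is the largest cylinder on the pad. Crops B and C show the nest as a black disc at top (399,183) / side (275,163), with the lip along its robot-side edge. Next I'll fit exact positions and the microscope yaw.

```bash
cat >> h.py <<'E'
from scipy.optimize import minimize
def hull_mask(c,pts,shape=(420,560),s=4):
    uv=proj(c,pts);h=cv2.convexHull(((uv+.5)*s-.5).astype(np.float32).reshape(-1,1,2))
    m=np.zeros((shape[0]*s,shape[1]*s),np.uint8);cv2.fillConvexPoly(m,np.round(h).astype(np.int32),1)
    return cv2.resize(m.astype(np.float32),shape[::-1],interpolation=cv2.INTER_AREA)
a_=np.linspace(0,2*np.pi,60)
def cyl(x,y,z0,z1,r): 
    ring=np.c_[x+r*np.cos(a_),y+r*np.sin(a_)]
    return np.r_[np.c_[ring,np.full(60,z0)],np.c_[ring,np.full(60,z1)]]
def centroid(w): 
    v,u=np.mgrid[:w.shape[0],:w.shape[1]];return np.array([(w*u).sum(),(w*v).sum()])/w.sum()
def fit_centroid(c,dark,make,xy):
    t=centroid(dark);xy=np.array(xy,float)
    for _ in range(6):
        f=lambda p:centroid(hull_mask(c,make(*p)))
        b=f(xy);J=np.c_[(f(xy+[.004,0])-f(xy-[.004,0]))/.008,(f(xy+[0,.004])-f(xy-[0,.004]))/.008]
        xy=xy+np.linalg.solve(J,t-b)
    return xy,hull_mask(c,make(*xy)).sum(),dark.sum()
E
python3 - <<'E'
from h import *
boxes={"top":((212,205,240,236),(385,168,414,198)),"side":((258,274,290,306),(262,152,288,175))}
for n in("top","side"):
    c=load(n+"0.npz");g=c["color"].astype(float).max(2)
    for k,(b,thr) in enumerate(zip(boxes[n],(90,95))):
        m=np.zeros(g.shape,np.uint8);m[b[1]:b[3],b[0]:b[2]]=(g[b[1]:b[3],b[0]:b[2]]<thr)
        kk,l,st,_=cv2.connectedComponentsWithStats(m);i=1+st[1:,4].argmax()
        w=cv2.morphologyEx((l==i).astype(np.uint8),cv2.MORPH_CLOSE,np.ones((7,7),np.uint8)).astype(float)
        mk=(lambda x,y:cyl(x,y,.003,.033,.02)) if k==0 else (lambda x,y:cyl(x,y,.0459,.046,.0215))
        print(n,k,fit_centroid(c,w,mk,(.52,.357) if k==0 else (.6,-.085)),st[i])
    if n=="top":
        P=cloud(c);z=P[...,2]
        # slide plate mask greenish, z .04-.055
        # base front edge
        for lab,ee in(("front",[(51.,378.),(380,413)]),("slideL",[(198.,110.),(190,300)]),("slideR",[(352,160),(343,320)]),("lipbase",[(195,322),(335,333)])):
            uv=[(345+x/5-.4,140+y/5-.4) for x,y in ee];w=onplane(c,uv,.03 if lab=="front" else .046);d=w[1]-w[0];print(lab,w.round(4).tolist(),np.degrees(np.arctan2(d[1],d[0])))
E
```

```text
top 0 (array([0.52150596, 0.35706748]), np.float32(231.875), np.float64(201.0)) [219 212  16  17 169]
top 1 (array([ 0.59863441, -0.08379656]), np.float32(223.875), np.float64(186.0)) [391 175  16  15 186]
front [[0.5205, 0.0307, 0.03], [0.4967, -0.1362, 0.03]] -98.11207713282575
slideL [[0.6535, -0.0507, 0.046], [0.5551, -0.0393, 0.046]] 173.4277680960442
slideR [[0.6249, -0.1282, 0.046], [0.5423, -0.1165, 0.046]] 171.90322205407693
lipbase [[0.5438, -0.0411, 0.046], [0.5358, -0.1118, 0.046]] -96.45217552222196
side 0 (array([0.52214574, 0.35553606]), np.float32(364.625), np.float64(294.0)) [263 283  18  20 254]
side 1 (array([ 0.59929033, -0.0847949 ]), np.float32(103.25), np.float64(70.0)) [268 160  13   7  70]
```

Request:
play_rows(targets=[[-0.03,0,0,0]])

```text
time: 1.1
tool_pos: [0.1807, -0.6217, 0.2821]
tcp_rot: [-3.083, 1.561, 1.912]
force: [-0.5, -0.6, -0.4]
opening: 1.0
```

```bash
cat >> h.py <<'E'
from scipy.spatial.transform import Rotation as Ro
def Rt(rpy): return Ro.from_euler("xyz",rpy).as_matrix()
def info():
    from bench import get_obs
    o=get_obs();R=Rt(o["tcp_rot"])
    print("t",round(o["time"],2),"pos",o["tool_pos"].round(4),"q",o["joints"].round(3),"F",o["force"].round(1),"op",round(o["opening"],3))
    for k,n in enumerate("xyz"): print("tool",n,R[:,k].round(3),end="; ")
    print("lean deg",round(np.degrees(np.arccos(-R[2,0])),1));return o,R
def to(pts,o,R):
    for p in pts: print(p,"->",(R.T@(np.array(p)-o["tool_pos"])).round(4))
E
python3 - <<'E'
from h import *
o,R=info();to([(.15,-.47,.32),(.30,-.33,.32),(.39,-.15,.32),(.40,.05,.32),(.42,.25,.32)],o,R)
E
```

```text
t 1.1 pos [ 0.1807 -0.6217  0.2821] q [ 1.188  0.383  0.047  1.502 -0.018  1.267 -0.051] F [-0.5 -0.6 -0.4] op 1.0
tool x [-0.003  0.009 -1.   ]; tool y [ 0.96   0.279 -0.001]; tool z [ 0.279 -0.96  -0.009]; lean deg 0.5
(0.15, -0.47, 0.32) -> [-0.0365  0.0129 -0.1546]
(0.3, -0.33, 0.32) -> [-0.0357  0.196  -0.2471]
(0.39, -0.15, 0.32) -> [-0.0344  0.3327 -0.3948]
(0.4, 0.05, 0.32) -> [-0.0327  0.3982 -0.5841]
(0.42, 0.25, 0.32) -> [-0.031   0.4732 -0.7705]
```

Request:
play_rows(targets=[[-0.03,0.01,-0.05,0],[-0.035,0.013,-0.1,0],[-0.035,0.013,-0.15,0],[-0.035,0.06,-0.17,1],[-0.035,0.1,-0.2,1.5],[-0.035,0.15,-0.225,2],[-0.035,0.196,-0.247,3],[-0.035,0.23,-0.28,4]])

```text
time: 1.9
tool_pos: [0.3212, -0.2972, 0.3218]
tcp_rot: [1.0, 1.569, -0.64]
force: [0.9, -0.2, 0.7]
opening: 0.997
```

```bash
python3 - <<'E'
from h import *
o,R=info();to([(.36,-.25,.32),(.39,-.15,.32),(.41,.05,.32),(.43,.25,.32)],o,R)
E
```

```text
t 1.9 pos [ 0.3212 -0.2972  0.3218] q [ 0.873 -0.033 -0.217  1.911 -0.008  1.261 -0.982] F [ 0.9 -0.2  0.7] op 0.997
tool x [ 0.002 -0.001 -1.   ]; tool y [ 0.998 -0.07   0.002]; tool z [-0.07  -0.998  0.001]; lean deg 0.1
(0.36, -0.25, 0.32) -> [ 0.0018  0.0354 -0.0498]
(0.39, -0.15, 0.32) -> [ 0.0017  0.0584 -0.1516]
(0.41, 0.05, 0.32) -> [ 0.0015  0.0645 -0.3525]
(0.43, 0.25, 0.32) -> [ 0.0013  0.0705 -0.5534]
```

Request:
play_rows(targets=[[0,0.035,-0.03,0.3],[0,0.045,-0.08,0.7],[0,0.055,-0.13,0.7],[0,0.06,-0.18,0.7],[0,0.06,-0.23,0.7],[0,0.065,-0.28,0.7],[0,0.065,-0.33,0.7],[0,0.07,-0.38,0.7]])

```text
time: 2.7
tool_pos: [0.4134, 0.0754, 0.3217]
tcp_rot: [0.981, 1.569, -0.718]
force: [1.1, -1.3, -0.6]
opening: 1.001
```

```bash
python3 - <<'E'
from h import *
o,R=info();to([(.43,.3,.32),(.9,.25,.32),(.9,.3,.32)],o,R)
E
```

```text
t 2.7 pos [0.4134 0.0754 0.3217] q [ 0.485 -0.069 -0.721  1.932 -0.046  1.261 -1.919] F [ 1.1 -1.3 -0.6] op 1.001
tool x [ 0.001 -0.001 -1.   ]; tool y [ 0.992 -0.127  0.002]; tool z [-0.127 -0.992  0.001]; lean deg 0.1
(0.43, 0.3, 0.32) -> [ 0.0014 -0.0121 -0.2249]
(0.9, 0.25, 0.32) -> [ 0.0022  0.4604 -0.2351]
(0.9, 0.3, 0.32) -> [ 0.0021  0.454  -0.2847]
```

Request:
play_rows(targets=[[0,0,-0.05,0],[0,0,-0.1,0],[0,0,-0.15,0],[0,0,-0.2,0],[0,0.05,-0.23,0],[0,0.1,-0.23,0],[0,0.15,-0.23,0],[0,0.2,-0.23,0]])

```text
time: 3.5
tool_pos: [0.6362, 0.2769, 0.3208]
tcp_rot: [-0.103, 1.57, -1.801]
force: [1.0, 0.5, 2.0]
opening: 1.001
```

Request:
play_rows(targets=[[0,0.05,0,0],[0,0.1,0,0],[0,0.15,0,0],[0,0.2,0,0],[0,0.25,0,0],[0,0.3,0,0],[0,0.35,0,0],[0,0.4,0,0]])

```text
time: 4.3
tool_pos: [0.9121, 0.2326, 0.3114]
tcp_rot: [1.886, 1.536, 0.191]
force: [16.0, -20.6, 5.9]
opening: 1.0
```

```bash
python3 - <<'E'
from h import *
info()
E
```

```text
t 4.3 pos [0.9121 0.2326 0.3114] q [-0.275  1.166 -1.227 -0.     1.23   1.941 -1.968] F [ 16.  -20.6   5.9] op 1.0
tool x [ 0.034  0.007 -0.999]; tool y [ 0.992 -0.124  0.033]; tool z [-0.124 -0.992 -0.011]; lean deg 2.0
```

Request:
play_rows(targets=[[0,0.05,0,0],[0,0.1,0,0],[0,0.1,0,0]])

```text
time: 4.6
tool_pos: [0.9411, 0.2043, 0.2888]
tcp_rot: [1.96, 1.495, 0.261]
force: [0.4, -0.6, 0.4]
opening: 1.001
```

```bash
python3 - <<'E'
from h import *
info()
from bench import *
for n in("side","top"): cv2.imwrite(f"pics/{n}2.png",capture(n)["color"])
info()
E
```

```text
t 4.6 pos [0.9411 0.2043 0.2888] q [-0.25   1.199 -0.72   0.     0.719  1.867 -1.949] F [ 0.4 -0.6  0.4] op 1.001
tool x [ 0.073  0.019 -0.997]; tool y [ 0.989 -0.129  0.07 ]; tool z [-0.127 -0.992 -0.029]; lean deg 4.3
t 4.7 pos [0.9416 0.2015 0.2898] q [-0.25   1.198 -0.715  0.     0.724  1.868 -1.95 ] F [ 0.1 -1.1 -0.3] op 0.996
tool x [ 0.075  0.01  -0.997]; tool y [ 0.989 -0.131  0.073]; tool z [-0.13  -0.991 -0.02 ]; lean deg 4.4
```

View pics/side2.png

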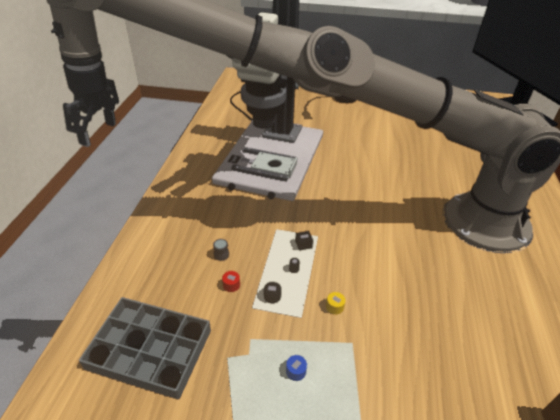

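View pics/top2.png

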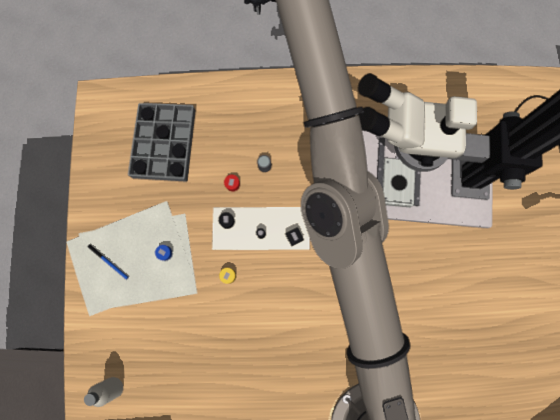

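The pose beyond reach made the tool lean outward, now 4.4°, and the lean carries over. I'll keep pushing outward and upward, with some +y to stay clear of the eyepieces.

Request:
play_rows(targets=[[-0.05,0.05,-0.03,0],[-0.1,0.1,-0.06,0],[-0.1,0.1,-0.06,0],[-0.1,0.1,-0.06,0]])

```text
time: 5.1
tool_pos: [0.9296, 0.2221, 0.3436]
tcp_rot: [1.939, 1.451, 0.242]
force: [0.4, -0.1, 0.6]
opening: 0.999
```

```bash
python3 - <<'E'
from h import *
info()
E
```

```text
t 5.1 pos [0.9296 0.2221 0.3436] q [-0.279  1.152 -0.316  0.     0.32   1.869 -1.974] F [ 0.4 -0.1  0.6] op 0.999
tool x [ 0.116  0.029 -0.993]; tool y [ 0.986 -0.127  0.112]; tool z [-0.123 -0.991 -0.043]; lean deg 6.9
```

Request:
play_rows(targets=[[-0.035,0.035,0,0],[-0.4,0.4,0,0]])

```text
time: 5.3
tool_pos: [0.9259, 0.1978, 0.3863]
tcp_rot: [1.929, 1.418, 0.233]
force: [0.1, -0.4, 0.3]
opening: 1.0
```

Request:
play_rows(targets=[[-0.4,0.4,0,0],[-0.4,0.4,0,0]])

```text
time: 5.5
tool_pos: [0.9198, 0.1734, 0.4317]
tcp_rot: [1.922, 1.38, 0.225]
force: [0.1, 1.0, 0.3]
opening: 0.999
```

```bash
python3 - <<'E'
from h import *
info()
E
```

```text
t 5.5 pos [0.9198 0.1734 0.4317] q [-0.232  1.063 -0.152  0.     0.153  1.888 -1.929] F [0.1 1.  0.3] op 0.999
tool x [ 0.185  0.042 -0.982]; tool y [ 0.975 -0.13   0.178]; tool z [-0.12  -0.991 -0.065]; lean deg 10.9
```

Request:
play_rows(targets=[[0,0.2,-0.3,0],[0,0.2,-0.3,0],[0,0.2,-0.3,0]])

```text
time: 5.8
tool_pos: [0.9255, 0.2594, 0.4046]
tcp_rot: [1.933, 1.348, 0.238]
force: [-0.1, -0.9, 0.6]
opening: 1.004
```

```bash
python3 - <<'E'
from h import *
info()
E
```

```text
t 5.8 pos [0.9255 0.2594 0.4046] q [-3.240e-01  1.097e+00 -7.900e-02  2.000e-03  9.800e-02  1.821e+00
 -2.012e+00] F [-0.1 -0.9  0.6] op 1.004
tool x [ 0.215  0.052 -0.975]; tool y [ 0.97  -0.13   0.207]; tool z [-0.116 -0.99  -0.078]; lean deg 12.8
```

Request:
play_rows(targets=[[-0.1,0.4,-0.1,0],[-0.1,0.4,-0.1,0]])

```text
time: 6.0
tool_pos: [0.9401, 0.2498, 0.4087]
tcp_rot: [1.93, 1.308, 0.236]
force: [0.8, -1.3, 0.8]
opening: 0.999
```

Request:
play_rows(targets=[[-0.1,0.4,-0.1,0],[-0.1,0.4,-0.1,0]])

```text
time: 6.2
tool_pos: [0.9534, 0.237, 0.4195]
tcp_rot: [1.929, 1.264, 0.232]
force: [-0.1, 0.7, 0.5]
opening: 0.998
```

Request:
play_rows(targets=[[-0.1,0.4,-0.1,0]])

```text
time: 6.3
tool_pos: [0.9626, 0.233, 0.4265]
tcp_rot: [1.931, 1.231, 0.233]
force: [-0.2, -0.2, -0.2]
opening: 1.0
```

Request:
play_rows(targets=[[-0.1,0.4,-0.1,0]])

```text
time: 6.4
tool_pos: [0.9713, 0.229, 0.4362]
tcp_rot: [1.93, 1.195, 0.232]
force: [-0.3, 0.2, 0.4]
opening: 0.997
```

```bash
python3 - <<'E'
from h import *
info()
E
```

```text
t 6.4 pos [0.9713 0.229  0.4362] q [-2.800e-01  1.080e+00 -1.500e-02  1.000e-03  3.200e-02  1.685e+00
 -1.973e+00] F [-0.3  0.2  0.4] op 0.997
tool x [ 0.358  0.085 -0.93 ]; tool y [ 0.928 -0.142  0.344]; tool z [-0.103 -0.986 -0.129]; lean deg 21.6
```

Request:
play_rows(targets=[[-0.1,0.4,-0.1,0]])

```text
time: 6.5
tool_pos: [0.9788, 0.2253, 0.4471]
tcp_rot: [1.93, 1.16, 0.232]
force: [0.9, 0.5, 0.4]
opening: 1.001
```

Request:
play_rows(targets=[[-0.1,0.4,-0.1,0]])

```text
time: 6.6
tool_pos: [0.9855, 0.2217, 0.4588]
tcp_rot: [1.929, 1.125, 0.231]
force: [0.6, 0.1, 0.5]
opening: 0.996
```

Request:
play_rows(targets=[[-0.1,0.4,-0.12,0]])

```text
time: 6.7
tool_pos: [0.9912, 0.2199, 0.4714]
tcp_rot: [1.928, 1.091, 0.23]
force: [0.3, 0.2, 0.0]
opening: 1.003
```

Request:
play_rows(targets=[[-0.1,0.4,-0.12,0]])

```text
time: 6.8
tool_pos: [0.996, 0.2189, 0.4848]
tcp_rot: [1.928, 1.057, 0.23]
force: [-0.7, -0.7, 0.4]
opening: 1.002
```

Request:
play_rows(targets=[[-0.1,0.4,-0.12,0]])

```text
time: 6.9
tool_pos: [1.0001, 0.2175, 0.4993]
tcp_rot: [1.927, 1.024, 0.229]
force: [0.5, -0.7, -0.1]
opening: 0.997
```

Request:
play_rows(targets=[[-0.1,0.4,-0.12,0]])

```text
time: 7.0
tool_pos: [1.0035, 0.2157, 0.5146]
tcp_rot: [1.926, 0.99, 0.228]
force: [-0.4, 1.2, 0.7]
opening: 1.002
```

```bash
python3 - <<'E'
from h import *
info()
E
```

```text
t 7.0 pos [1.0035 0.2157 0.5146] q [-2.590e-01  1.024e+00  4.000e-03  1.000e-03  1.200e-02  1.537e+00
 -1.952e+00] F [-0.4  1.2  0.7] op 1.002
tool x [ 0.534  0.124 -0.836]; tool y [ 0.842 -0.162  0.514]; tool z [-0.072 -0.979 -0.191]; lean deg 33.3
```

Request:
play_rows(targets=[[-0.1,0.4,-0.12,0]])

```text
time: 7.1
tool_pos: [1.0061, 0.2138, 0.5309]
tcp_rot: [1.925, 0.957, 0.227]
force: [-0.3, 0.4, -0.3]
opening: 0.998
```

Request:
play_rows(targets=[[-0.1,0.4,-0.12,0]])

```text
time: 7.2
tool_pos: [1.0079, 0.2118, 0.548]
tcp_rot: [1.924, 0.924, 0.225]
force: [0.4, -0.2, 0.0]
opening: 1.003
```

```bash
python3 - <<'E'
from h import *
o,R=info();print(np.degrees(np.arctan2(R[2,2],R[2,1])))
to([(.6,.3,.45),(.5,.32,.3)],o,R)
E
```

```text
t 7.2 pos [1.0079 0.2118 0.548 ] q [-2.540e-01  9.990e-01  8.000e-03  1.000e-03  1.000e-02  1.496e+00
 -1.948e+00] F [ 0.4 -0.2  0. ] op 1.003
tool x [ 0.587  0.135 -0.798]; tool y [ 0.807 -0.17   0.565]; tool z [-0.059 -0.976 -0.208]; lean deg 37.1
-20.240447230298333
(0.6, 0.3, 0.45) -> [-0.1495 -0.3997 -0.0414]
(0.5, 0.32, 0.3) -> [-0.0859 -0.5686 -0.0237]
```

```bash
python3 - <<'E'
from h import *
o,R=info()
to([(.75,.25,.5),(.4596,.342,.20)],o,R)
E
```

```text
t 7.2 pos [1.0079 0.2118 0.548 ] q [-2.540e-01  9.990e-01  8.000e-03  1.000e-03  1.000e-02  1.496e+00
 -1.948e+00] F [ 0.4 -0.2  0. ] op 1.003
tool x [ 0.587  0.135 -0.798]; tool y [ 0.807 -0.17   0.565]; tool z [-0.059 -0.976 -0.208]; lean deg 37.1
(0.75, 0.25, 0.5) -> [-0.1081 -0.2418 -0.0119]
(0.4596, 0.342, 0.2) -> [-0.0269 -0.6615 -0.0219]
```

Request:
play_rows(targets=[[-0.02,-0.045,-0.005,0],[-0.04,-0.09,-0.01,0],[-0.06,-0.135,-0.012,0],[-0.08,-0.18,-0.012,0],[-0.1,-0.225,-0.012,-1],[-0.1,-0.27,-0.015,-2],[-0.09,-0.31,-0.015,-3],[-0.09,-0.35,-0.015,-4.05]])

```text
time: 8.0
tool_pos: [0.7149, 0.2649, 0.4536]
tcp_rot: [1.569, 0.922, 0.227]
force: [0.4, 0.4, -0.9]
opening: 1.0
```

```bash
python3 - <<'E'
from h import *
o,R=info()
to([(.4596,.342,.20),(.4596,.342,.1186)],o,R)
E
```

```text
t 8.0 pos [0.7149 0.2649 0.4536] q [-0.443  0.196 -0.034  1.514  0.214  0.809 -1.914] F [ 0.4  0.4 -0.9] op 1.0
tool x [ 0.588  0.136 -0.797]; tool y [0.776 0.181 0.604]; tool z [ 0.227 -0.974  0.001]; lean deg 37.2
(0.4596, 0.342, 0.2) -> [ 0.0624 -0.3373 -0.1332]
(0.4596, 0.342, 0.1186) -> [ 0.1273 -0.3865 -0.1333]
```

Request:
play_rows(targets=[[0.01,-0.04,-0.015,0],[0.02,-0.085,-0.03,0],[0.03,-0.13,-0.05,0],[0.04,-0.175,-0.07,0],[0.05,-0.22,-0.085,0],[0.055,-0.26,-0.1,0],[0.06,-0.3,-0.115,0],[0.062,-0.337,-0.133,0]], fingers=0.06)

```text
time: 8.8
tool_pos: [0.48, 0.3361, 0.2107]
tcp_rot: [1.569, 0.94, 0.233]
force: [0.9, -0.2, -0.2]
opening: 0.705
```

```bash
python3 - <<'E'
from h import *
o,R=info()
G=np.array([.5218,.3563,.034])
for d in (.1,.05,.0): to([tuple((G-(d+.006)*R[:,0]).round(4))],o,R)
E
```

```text
t 8.8 pos [0.48   0.3361 0.2107] q [-0.972  0.11   0.104  2.178  0.85   0.472 -2.905] F [ 0.9 -0.2 -0.2] op 0.705
tool x [ 0.574  0.136 -0.807]; tool y [0.785 0.189 0.59 ]; tool z [ 0.233 -0.973  0.001]; lean deg 36.2
(np.float64(0.4609), np.float64(0.3419), np.float64(0.1196)) -> [ 0.0634 -0.0676 -0.0102]
(np.float64(0.4896), np.float64(0.3487), np.float64(0.0792)) -> [ 0.1134 -0.0677 -0.0102]
(np.float64(0.5184), np.float64(0.3555), np.float64(0.0388)) -> [ 0.1635 -0.0676 -0.0102]
```

Request:
play_rows(targets=[[0,0,0,-1.6],[0,0,0,-3.2],[0,0,0,-4.8],[0,0,0,-6.4],[0,0,0,-8],[0,0,0,-9.6],[0,0,0,-11.2],[0,0,0,-12]])

```text
time: 9.6
tool_pos: [0.4859, 0.3343, 0.2149]
tcp_rot: [0.52, 0.933, 0.227]
force: [-0.5, 0.1, 0.2]
opening: 0.701
```

Request:
play_rows(targets=[[0,0,0,-1.6],[0,0,0,-3.2],[0,0,0,-4.8],[0,0,0,-6.4],[0,0,0,-8],[0,0,0,-9.6],[0,0,0,-11.2],[0,0,0,-12]])

```text
time: 10.4
tool_pos: [0.4859, 0.3343, 0.2149]
tcp_rot: [-0.527, 0.933, 0.227]
force: [0.1, 0.2, 0.5]
opening: 0.704
```

Request:
play_rows(targets=[[0,0,0,-1.6],[0,0,0,-3.2],[0,0,0,-4.8],[0,0,0,-6.4],[0,0,0,-8],[0,0,0,-9.6],[0,0,0,-11.2],[0,0,0,-12]])

```text
time: 11.2
tool_pos: [0.4859, 0.3343, 0.215]
tcp_rot: [-1.574, 0.933, 0.227]
force: [-1.1, 0.1, 0.0]
opening: 0.704
```

```bash
python3 - <<'E'
from h import *
o,R=info()
G=np.array([.5218,.3563,.034])
for d in (.1,.05,.0): to([tuple((G-(d+.006)*R[:,0]).round(4))],o,R)
E
```

```text
t 11.2 pos [0.4859 0.3343 0.215 ] q [-0.757  0.112 -0.116  2.165  0.889  0.495  0.212] F [-1.1  0.1  0. ] op 0.704
tool x [ 0.58   0.134 -0.803]; tool y [-0.782 -0.184 -0.595]; tool z [-0.228  0.974 -0.002]; lean deg 36.5
(np.float64(0.4603), np.float64(0.3421), np.float64(0.1192)) -> [0.0631 0.0756 0.0136]
(np.float64(0.4893), np.float64(0.3488), np.float64(0.079)) -> [0.1132 0.0756 0.0136]
(np.float64(0.5183), np.float64(0.3555), np.float64(0.0388)) -> [0.1632 0.0757 0.0136]
```

Request:
play_rows(targets=[[0.02,0.035,0.006,0],[0.045,0.065,0.0136,0],[0.063,0.0756,0.0136,0],[0.09,0.0756,0.0136,0],[0.11,0.0756,0.0136,0],[0.11,0.0756,0.0136,0]])

```text
time: 11.8
tool_pos: [0.4876, 0.3476, 0.0791]
tcp_rot: [-1.575, 0.937, 0.222]
force: [-0.9, -0.6, 0.0]
opening: 0.697
```

```bash
python3 - <<'E'
from h import *
from bench import *
o,R=info()
G=np.array([.5218,.3563,.034]);to([tuple((G-.006*R[:,0]).round(4))],o,R)
for n in("side","top"):
    c=capture(n);np.savez(n+"3.npz",**c)
    p=proj(c,o["tool_pos"]+.006*R[:,0])[0];print(n,p)
    x,y=int(p[0]),int(p[1]);A=c["color"][max(y-60,0):y+60,max(x-75,0):x+75];cv2.imwrite(f"pics/{n}3.png",cv2.resize(A,None,fx=5,fy=5,interpolation=cv2.INTER_CUBIC))
E
```

```text
t 11.8 pos [0.4876 0.3476 0.0791] q [-0.856  0.374 -0.031  2.238  1.567  0.383 -0.547] F [-0.9 -0.6  0. ] op 0.697
tool x [ 0.578  0.13  -0.806]; tool y [-0.785 -0.182 -0.593]; tool z [-0.224  0.975 -0.003]; lean deg 36.3
(np.float64(0.5183), np.float64(0.3555), np.float64(0.0388)) -> [ 0.0513 -0.0017  0.001 ]
side [286.83203411 275.79262115]
top [226.72463107 228.58901464]
```

View pics/side3.png

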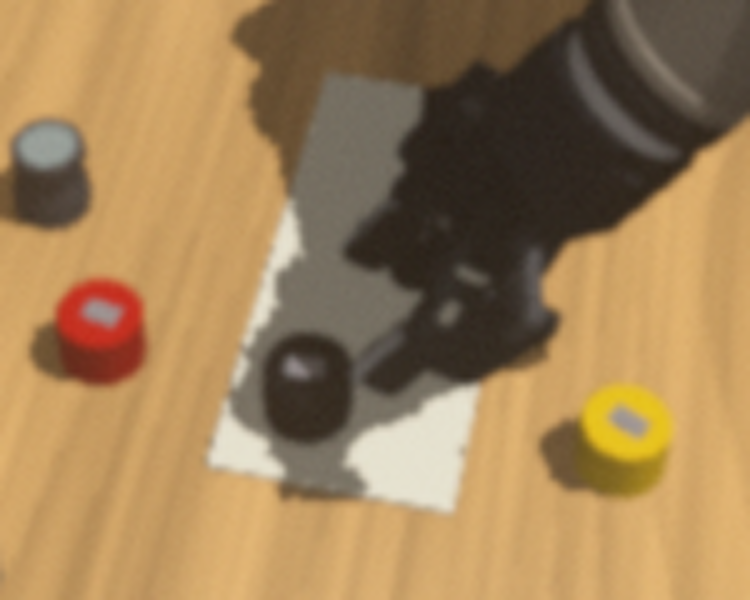

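View pics/top3.png

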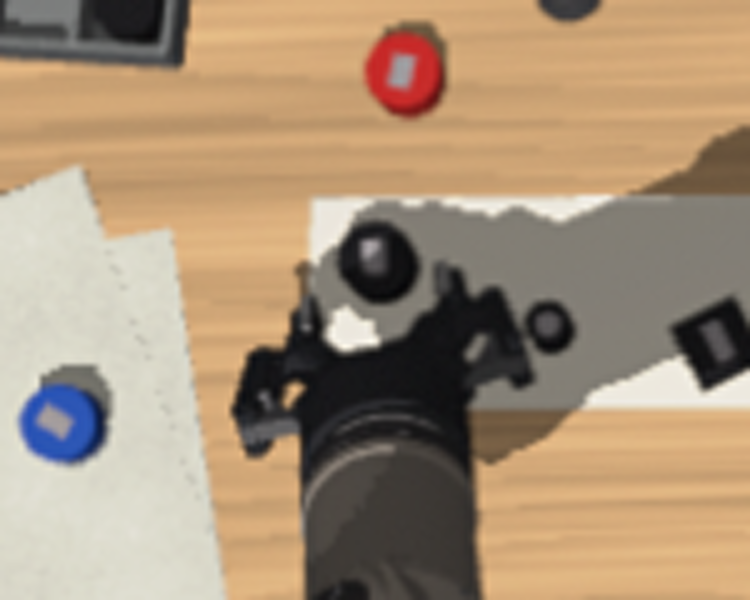

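Request:
play_rows(targets=[[0.02,-0.001,0.001,0],[0.038,-0.0017,0.001,0],[0.051,-0.0017,0.001,0],[0.051,-0.0017,0.001,0],[0.051,-0.0017,0.001,0]])

```text
time: 12.4
tool_pos: [0.5175, 0.3563, 0.0415]
tcp_rot: [-1.572, 0.934, 0.225]
force: [0.9, 0.4, -0.5]
opening: 0.703
```

```bash
python3 - <<'E'
from h import *
from bench import *
o,R=info()
G=np.array([.5218,.3563,.034]);to([tuple((G-.006*R[:,0]).round(4))],o,R)
for n in("side","top"):
    c=capture(n);np.savez(n+"4.npz",**c)
    x,y=(272,285) if n=="side" else (232,228);A=c["color"][max(y-50,0):y+50,max(x-65,0):x+65];cv2.imwrite(f"pics/{n}4.png",cv2.resize(A,None,fx=5,fy=5,interpolation=cv2.INTER_CUBIC))
E
```

```text
t 12.4 pos [0.5175 0.3563 0.0415] q [-0.816  0.485 -0.034  2.189  1.768  0.374 -0.723] F [ 0.9  0.4 -0.5] op 0.703
tool x [ 0.579  0.133 -0.804]; tool y [-0.784 -0.181 -0.595]; tool z [-0.224  0.975 -0.001]; lean deg 36.5
(np.float64(0.5183), np.float64(0.3555), np.float64(0.0388)) -> [ 0.0025  0.0011 -0.0009]
```

View pics/side4.png

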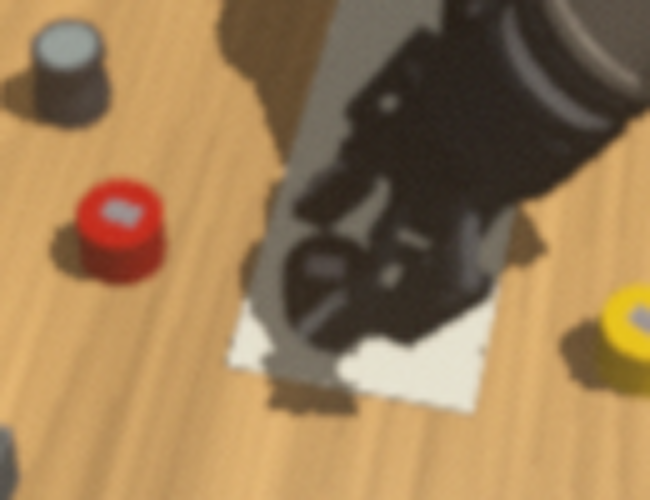

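View pics/top4.png

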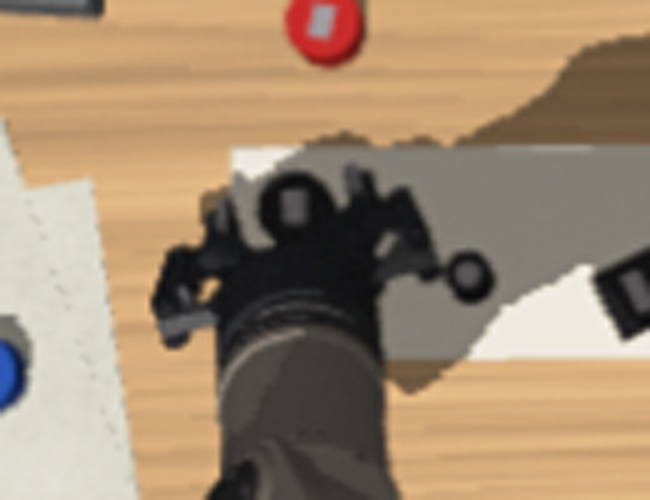

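The side and top views show the fingers straddling the black round mount at top crop (295,205), clear of the small mount. I'll close now.

Request:
play_rows(targets=[[0.002,0.001,-0.001,0],[0.002,0.001,-0.001,0],[0.002,0.001,-0.001,0],[0.002,0.001,-0.001,0],[0.002,0.001,-0.001,0],[0.002,0.001,-0.001,0]], fingers=0.03, newtons=40)

```text
time: 13.1
tool_pos: [0.5182, 0.3552, 0.0389]
tcp_rot: [-1.573, 0.934, 0.224]
force: [-3.9, -1.5, 6.6]
opening: 0.447
```

```bash
python3 - <<'E'
from h import *
o,R=info();print(R.T@[0,0,1])
E
```

```text
t 13.1 pos [0.5182 0.3552 0.0389] q [-0.811  0.49  -0.036  2.19   1.785  0.376 -0.737] F [-3.9 -1.5  6.6] op 0.447
tool x [ 0.58   0.132 -0.804]; tool y [-0.783 -0.181 -0.595]; tool z [-0.224  0.975 -0.001]; lean deg 36.5
[-0.80399895 -0.59462902 -0.00141936]
```

Request:
play_rows(targets=[[-0.012,-0.009,0,0],[-0.04,-0.03,0,0],[-0.08,-0.06,0,0],[-0.11,-0.081,0,0],[-0.13,-0.096,0,0],[-0.13,-0.096,0,0]])

```text
time: 13.7
tool_pos: [0.5204, 0.3579, 0.2068]
tcp_rot: [-1.562, 0.926, 0.233]
force: [0.7, 0.3, 1.1]
opening: 0.446
```

```bash
python3 - <<'E'
from h import *
from bench import *
o,R=info()
to([(.53,.2,.21),(.525,.05,.21),(.514,-.104,.2025)],o,R)
for n in("top0","side0"):
    P=cloud(load(n+".npz")).reshape(-1,3);P=P[(P[:,1]>-.2)&(P[:,1]<.14)&(P[:,0]>.4)&(P[:,0]<.9)]
    for a in np.arange(.05,.55,.05):
        q=P[(P[:,2]>a)&(P[:,2]<a+.05)]
        if len(q)>10: print(n,round(a,2),len(q),"xmin",np.percentile(q[:,0],1).round(3),"y",np.percentile(q[:,1],[1,99]).round(3))
for n in("side","top"):
    c=capture(n);np.savez(n+"5.npz",**c)
    cv2.imwrite(f"pics/{n}5.png",c["color"])
E
```

```text
t 13.7 pos [0.5204 0.3579 0.2068] q [-0.771  0.192 -0.079  2.094  0.913  0.471  0.2  ] F [0.7 0.3 1.1] op 0.446
tool x [ 0.585  0.139 -0.799]; tool y [-0.779 -0.176 -0.601]; tool z [-0.224  0.975  0.005]; lean deg 37.0
(0.53, 0.2, 0.21) -> [-0.0189  0.0183 -0.156 ]
(0.525, 0.05, 0.21) -> [-0.0426  0.0486 -0.3011]
(0.514, -0.104, 0.2025) -> [-0.0645  0.0888 -0.4487]
top0 0.05 135 xmin 0.536 y [-0.125 -0.041]
top0 0.25 938 xmin 0.572 y [-0.199 -0.03 ]
top0 0.3 286 xmin 0.574 y [-0.132 -0.019]
top0 0.35 2590 xmin 0.58 y [-0.137  0.006]
top0 0.4 2390 xmin 0.598 y [-0.12   0.073]
top0 0.45 1003 xmin 0.603 y [-0.13  0.06]
side0 0.05 130 xmin 0.536 y [-0.126 -0.04 ]
side0 0.15 160 xmin 0.603 y [-0.09  -0.057]
side0 0.2 342 xmin 0.587 y [-0.089 -0.042]
side0 0.25 886 xmin 0.574 y [-0.19  -0.028]
side0 0.3 614 xmin 0.576 y [-0.123 -0.013]
side0 0.35 938 xmin 0.58 y [-0.126  0.028]
side0 0.4 1154 xmin 0.598 y [-0.113  0.075]
side0 0.45 353 xmin 0.603 y [-0.123  0.063]
```

View pics/side5.png

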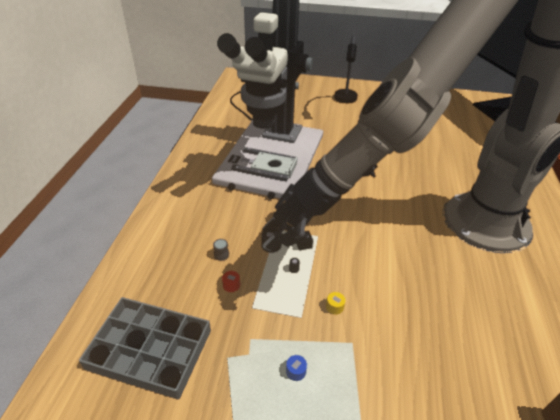

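Request:
play_rows(targets=[[-0.006,0.006,-0.05,0],[-0.012,0.012,-0.1,0],[-0.019,0.018,-0.15,0],[-0.026,0.028,-0.2,0],[-0.035,0.038,-0.25,0],[-0.043,0.049,-0.3,0],[-0.05,0.062,-0.35,0],[-0.05,0.062,-0.35,0]])

```text
time: 14.6
tool_pos: [0.5197, 0.0492, 0.2073]
tcp_rot: [-1.576, 0.952, 0.221]
force: [-0.6, 0.1, -1.3]
opening: 0.447
```

```bash
python3 - <<'E'
from h import *
o,R=info()
to([(.514,-.104,.2025)],o,R)
E
```

```text
t 14.6 pos [0.5197 0.0492 0.2073] q [-0.671 -0.051  0.508  2.339 -0.058  0.229  1.695] F [-0.6  0.1 -1.3] op 0.447
tool x [ 0.566  0.127 -0.814]; tool y [-0.793 -0.184 -0.58 ]; tool z [-0.224  0.975 -0.003]; lean deg 35.5
(0.514, -0.104, 0.2025) -> [-0.0189  0.0355 -0.1481]
```

```bash
python3 - <<'E'
from h import *
o,R=info()
to([(.54,.0,.2),(.545,-.05,.185),(.549,-.096,.158)],o,R)
E
```

```text
t 14.6 pos [0.5197 0.0492 0.2073] q [-0.671 -0.051  0.508  2.339 -0.058  0.229  1.695] F [-0.6  0.1 -1.3] op 0.447
tool x [ 0.566  0.127 -0.814]; tool y [-0.793 -0.184 -0.58 ]; tool z [-0.224  0.975 -0.003]; lean deg 35.5
(0.54, 0.0, 0.2) -> [ 0.0111 -0.0028 -0.0525]
(0.545, -0.05, 0.185) -> [ 0.0198  0.0111 -0.1023]
(0.549, -0.096, 0.158) -> [ 0.0382  0.0321 -0.148 ]
```

Request:
play_rows(targets=[[0.008,-0.003,-0.03,0],[0.012,-0.002,-0.06,0],[0.015,0.003,-0.08,0],[0.02,0.011,-0.102,0],[0.02,0.011,-0.102,0]])

```text
time: 15.1
tool_pos: [0.545, -0.0458, 0.1848]
tcp_rot: [-1.575, 0.953, 0.225]
force: [0.1, 0.4, -0.1]
opening: 0.44
```

```bash
python3 - <<'E'
from h import *
from bench import *
o,R=info()
to([(.549,-.096,.158),(.5954,-.0854,.0899)],o,R)
for n in("side","top"):
    c=capture(n);np.savez(n+"6.npz",**c)
    x,y=(275,150) if n=="side" else (390,175);A=c["color"][max(y-60,0):y+60,max(x-80,0):x+80];cv2.imwrite(f"pics/{n}6.png",cv2.resize(A,None,fx=5,fy=5,interpolation=cv2.INTER_CUBIC))
E
```

```text
t 15.1 pos [ 0.545  -0.0458  0.1848] q [-0.562  0.088  0.716  2.296 -0.965  0.322  2.794] F [ 0.1  0.4 -0.1] op 0.44
tool x [ 0.564  0.129 -0.815]; tool y [-0.794 -0.186 -0.579]; tool z [-0.226  0.974 -0.002]; lean deg 35.4
(0.549, -0.096, 0.158) -> [ 0.0176  0.0216 -0.0497]
(0.5954, -0.0854, 0.0899) -> [ 0.1007  0.0222 -0.0497]
```

View pics/side6.png

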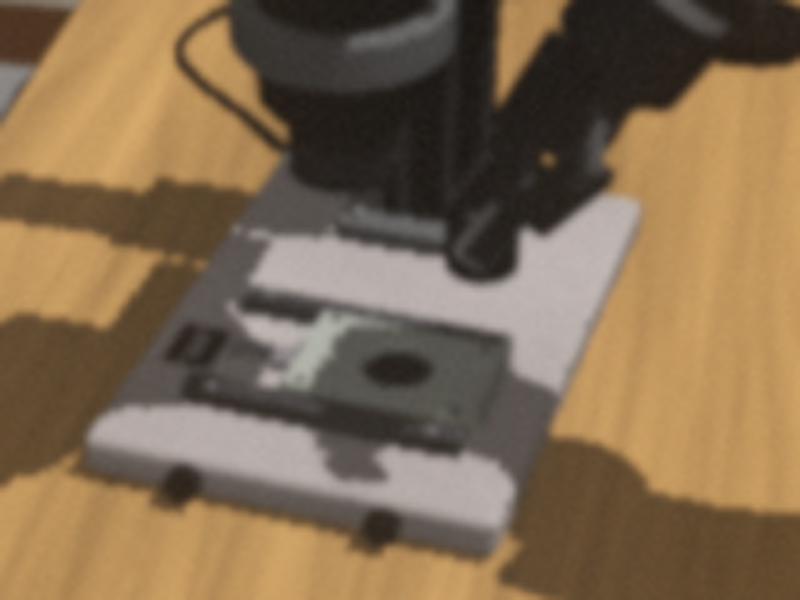

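View pics/top6.png

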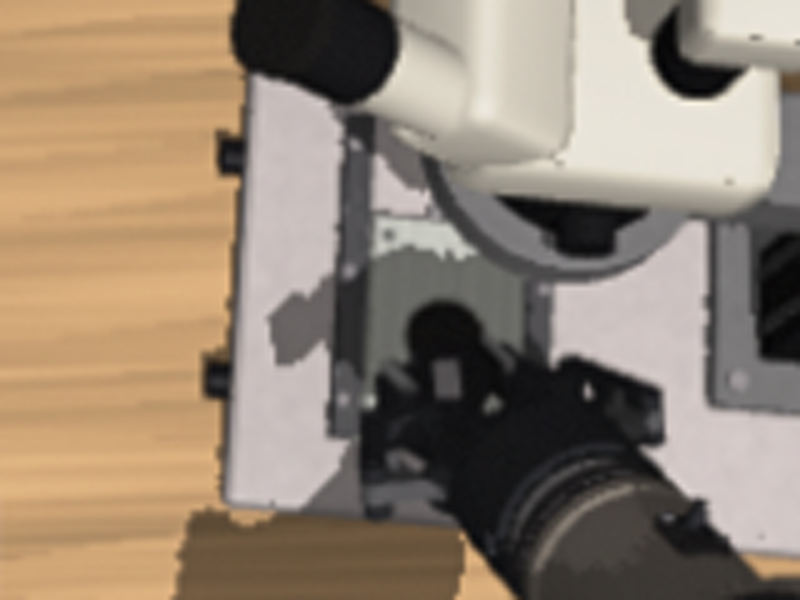

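The wrist's last joint is near its range (2.79 of 2.94), so I'll fit a kinematic model from the logged poses and check the rest of the path before going on.

```bash
cat > fk.py <<'E'
import numpy as np
from scipy.spatial.transform import Rotation as Ro
from scipy.optimize import least_squares
D=[ # q , pos, toolx, toolz
([1.188,.383,.047,1.502,-.018,1.267,-.051],[.1807,-.6217,.2821],[-.003,.009,-1],[.279,-.96,-.009]),
([.873,-.033,-.217,1.911,-.008,1.261,-.982],[.3212,-.2972,.3218],[.002,-.001,-1],[-.07,-.998,.001]),
([.485,-.069,-.721,1.932,-.046,1.261,-1.919],[.4134,.0754,.3217],[.001,-.001,-1],[-.127,-.992,.001]),
([-.25,1.198,-.715,0,.724,1.868,-1.95],[.9416,.2015,.2898],[.075,.01,-.997],[-.13,-.991,-.02]),
([-.279,1.152,-.316,0,.32,1.869,-1.974],[.9296,.2221,.3436],[.116,.029,-.993],[-.123,-.991,-.043]),
([-.232,1.063,-.152,0,.153,1.888,-1.929],[.9198,.1734,.4317],[.185,.042,-.982],[-.12,-.991,-.065]),
([-.324,1.097,-.079,.002,.098,1.821,-2.012],[.9255,.2594,.4046],[.215,.052,-.975],[-.116,-.99,-.078]),
([-.28,1.08,-.015,.001,.032,1.685,-1.973],[.9713,.229,.4362],[.358,.085,-.93],[-.103,-.986,-.129]),
([-.254,.999,.008,.001,.01,1.496,-1.948],[1.0079,.2118,.548],[.587,.135,-.798],[-.059,-.976,-.208]),
([-.443,.196,-.034,1.514,.214,.809,-1.914],[.7149,.2649,.4536],[.588,.136,-.797],[.227,-.974,.001]),
([-.972,.11,.104,2.178,.85,.472,-2.905],[.48,.3361,.2107],[.574,.136,-.807],[.233,-.973,.001]),
([-.757,.112,-.116,2.165,.889,.495,.212],[.4859,.3343,.215],[.58,.134,-.803],[-.228,.974,-.002]),
([-.856,.374,-.031,2.238,1.567,.383,-.547],[.4876,.3476,.0791],[.578,.13,-.806],[-.224,.975,-.003]),
([-.811,.49,-.036,2.19,1.785,.376,-.737],[.5182,.3552,.0389],[.58,.132,-.804],[-.224,.975,-.001]),
([-.771,.192,-.079,2.094,.913,.471,.2],[.5204,.3579,.2068],[.585,.139,-.799],[-.224,.975,.005]),
([-.671,-.051,.508,2.339,-.058,.229,1.695],[.5197,.0492,.2073],[.566,.127,-.814],[-.224,.975,-.003]),
([-.562,.088,.716,2.296,-.965,.322,2.794],[.545,-.0458,.1848],[.564,.129,-.815],[-.226,.974,-.002])]
def rot(ax,q): return Ro.from_rotvec(np.array(ax)*q).as_matrix()
def fk(q,p,s=(-1,-1,-1,-1)):
    # p: yaw, toolroll, then link offsets (x,y,z) base->j2->j4->j6->tcp
    R=rot([0,0,1],p[0]);t=np.array([0,0,p[2]])
    R=R@rot([0,0,1],s[0]*q[0])@rot([0,1,0],q[1])
    R=R@rot([0,0,1],s[1]*q[2]);t=t+R@np.array([p[3],p[4],p[5]])
    R=R@rot([0,1,0],s[3]*-1*q[3])
    R=R@rot([0,0,1],s[2]*q[4]);t=t+R@np.array([p[6],p[7],p[8]])
    R=R@rot([0,1,0],q[5])@rot([0,0,1],s[1]*q[6]);t=t+R@np.array([0,0,p[9]])
    R=R@rot([0,0,1],p[1])
    # tool x = local z ; tool z = local x
    return t,R[:,2],R[:,0]
def res(p,s): 
    r=[]
    for q,po,tx,tz in D:
        a,b,c=fk(q,p,s);r+=list((a-po)*5)+list(b-tx)+list(c-tz)
    return np.array(r)
def fit():
    import itertools
    best=None
    for s in itertools.product((1,-1),repeat=4):
        for y in (-2.5,0.2,1.5,3):
          for w in(0,2,4):
            f=least_squares(res,[y,w,.3,0,0,.4,0,0,.4,.2],args=(s,))
            if best is None or f.cost<best[0]: best=(f.cost,f.x,s)
    return best
if __name__=="__main__":
    b=fit();print(b[0],b[1].round(4),b[2]);r=res(b[1],b[2]).reshape(-1,9);print(np.abs(r[:,:3]/5).max(0),np.abs(r[:,3:]).max())
    np.savez("fk.npz",p=b[1],s=b[2])
E
time python3 fk.py
```

```text
0.0015492731616140712 [-5.2000e-03 -3.1462e+00  2.6120e-01 -2.8000e-03 -3.8500e-02  5.2310e-01
 -2.6000e-03  8.0000e-04  4.7630e-01  3.2120e-01] (-1, -1, -1, -1)
[0.00510109 0.0034125  0.00396365] 0.004263427432563305
real	3m18.531s
user	3m16.790s
sys	0m0.113s
```

```bash
cat > ik.py <<'E'
from fk import *
z=np.load("fk.npz");P_=z["p"];S_=tuple(z["s"])
lo=np.array([-2.82,-.49,-1.37,0,-1.36,.23,-2.94]);hi=np.array([2.82,2.23,1.46,2.46,4.5,2,2.94])
def ik(pos,tx,tz,q0,reg=.01):
    def f(q):
        a,b,c=fk(q,P_,S_);return np.r_[(a-pos)*20,(b-tx)*4,(c-tz)*4,reg*(q-q0)]
    r=least_squares(f,np.clip(q0,lo+1e-4,hi-1e-4),bounds=(lo,hi))
    a,b,c=fk(r.x,P_,S_);return r.x,np.linalg.norm(a-pos),np.degrees(np.linalg.norm(b-tx)+np.linalg.norm(c-tz))
def R2(leandeg,az,flip=1):
    l=np.radians(leandeg);a=np.radians(az)
    tx=np.array([np.sin(l)*np.cos(a),np.sin(l)*np.sin(a),-np.cos(l)]);tz=flip*np.array([-np.sin(a),np.cos(a),0]);return tx,tz
E
python3 - <<'E'
from ik import *
q0=np.array([-.562,.088,.716,2.296,-.965,.322,2.794])
tx,tz=R2(35.4,12.9)
for pos in([.545,-.0458,.1848],[.549,-.096,.158],[.57,-.09,.12],[.5954,-.0854,.09],[.5954,-.0854,.076]):
    print(pos)
    for seed in (q0,):
        q,e,a=ik(np.array(pos),tx,tz,seed);print("  ",q.round(2),round(e,4),round(a,2))
rng=np.random.default_rng(0)
print("any for final")
seen=[]
for k in range(60):
    s=rng.uniform(lo,hi);q,e,a=ik(np.array([.5954,-.0854,.076]),tx,tz,s,reg=1e-3)
    if e<.002 and a<1 and not any(np.linalg.norm(q-v)<.3 for v in seen): seen.append(q);print(q.round(2))
E
```

```text
[0.545, -0.0458, 0.1848]
   [-0.55  0.1   0.71  2.29 -1.    0.33  2.82] 0.0 0.0
[0.549, -0.096, 0.158]
   [ 0.48  0.15 -0.25  2.27 -0.98  0.28  2.94] 0.0 0.01
[0.57, -0.09, 0.12]
   [ 0.42  0.25 -0.22  2.24 -0.99  0.23  2.94] 0.0026 2.61
[0.5954, -0.0854, 0.09]
   [ 0.28  0.34 -0.1   2.18 -1.02  0.23  2.94] 0.0048 5.05
[0.5954, -0.0854, 0.076]
   [ 0.26  0.37 -0.09  2.17 -1.02  0.23  2.94] 0.0061 6.41
any for final
[ 1.27  0.82 -1.37  2.23  1.59  0.52  0.64]
[ 1.09  0.58 -1.07  2.23  1.55  0.23  0.57]
[-0.34  0.48  0.65  2.23  4.5   0.52 -2.68]
[-0.74  1.06  1.35  2.23  4.35  1.2  -2.85]
[ 0.24  0.38 -0.05  2.24  4.5   0.23 -2.57]
[-0.54  0.61  0.91  2.23  4.47  0.69 -2.72]
```

```bash
cat > plan.py <<'E'
from ik import *
def track(pts,tx,tz,q,n=6,verb=True):
    cur=np.array(pts[0],float);ok=True
    for p in pts[1:]:
        p=np.array(p,float)
        for t in np.linspace(0,1,n+1)[1:]:
            q,e,a=ik(cur+(p-cur)*t,tx,tz,q,reg=.02)
        cur=p
        if verb: print("   ",p,q.round(2),round(e,4),round(a,1))
        if e>.003 or a>2: ok=False
    return q,ok
E
python3 - <<'E'
from plan import *
q0=np.array([-.562,.088,.716,2.296,-.965,.322,2.794])
nest=[[.549,-.096,.158],[.5954,-.0854,.09],[.5954,-.0854,.076]]
for lean in(35.4,40,44):
  for az in (13,8,3,-3,-8):
    for flip in (1,-1):
        tx,tz=R2(lean,az,flip)
        qs=q0.copy()
        if flip<0: qs[6]-=np.pi
        # start from spot (.58,.12)
        qs,e,a=ik(np.array([.576,.12,.2]),tx,tz,qs)
        q,ok=track([[.576,.12,.2],[.57,.0,.2],[.55,-.08,.19]]+nest,tx,tz,qs,4,False)
        print(lean,az,flip,ok,q.round(2))
E
```

```text
35.4 13 1 False [ 0.27  0.37 -0.09  2.17 -1.02  0.23  2.94]
35.4 13 -1 False [ 0.24  0.37 -0.04  2.2  -1.36  0.23  0.15]
35.4 8 1 False [ 0.04  0.37  0.14  2.18 -1.15  0.23  2.94]
35.4 8 -1 False [ 0.04  0.37  0.15  2.2  -1.36  0.23  0.03]
35.4 3 1 False [-0.18  0.38  0.35  2.19 -1.28  0.23  2.94]
35.4 3 -1 False [-0.16  0.38  0.33  2.2  -1.36  0.23 -0.1 ]
35.4 -3 1 False [-0.37  0.41  0.53  2.2  -1.36  0.23  2.89]
35.4 -3 -1 False [-0.37  0.41  0.53  2.2  -1.36  0.23 -0.25]
35.4 -8 1 False [-0.52  0.45  0.67  2.2  -1.36  0.23  2.76]
35.4 -8 -1 False [-0.52  0.45  0.67  2.2  -1.36  0.23 -0.38]
40 13 1 False [ 0.36  0.37 -0.18  2.17 -1.    0.23  2.94]
40 13 -1 False [ 0.35  0.37 -0.15  2.2  -1.36  0.23  0.18]
40 8 1 False [ 0.09  0.36  0.09  2.18 -1.14  0.23  2.94]
40 8 -1 False [ 0.12  0.36  0.07  2.2  -1.36  0.23  0.05]
40 3 1 False [-0.16  0.37  0.33  2.19 -1.28  0.23  2.94]
40 3 -1 False [-0.11  0.37  0.29  2.2  -1.36  0.23 -0.09]
40 -3 1 False [ 1.11  0.69 -1.24  2.32  2.    0.59 -0.11]
40 -3 -1 False [-0.35  0.4   0.52  2.2  -1.36  0.23 -0.25]
40 -8 1 True [ 1.03  0.65 -1.19  2.32  1.99  0.64 -0.24]
40 -8 -1 False [ 0.59  0.38 -0.61  2.22  1.41  0.23 -2.94]
44 13 1 False [ 0.44  0.37 -0.26  2.17 -0.99  0.23  2.94]
44 13 -1 False [ 0.46  0.38 -0.26  2.2  -1.36  0.23  0.21]
44 8 1 False [ 0.15  0.35  0.03  2.18 -1.14  0.23  2.94]
44 8 -1 False [ 0.21  0.36 -0.01  2.2  -1.36  0.23  0.07]
44 3 1 False [-0.14  0.37  0.31  2.19 -1.29  0.23  2.94]
44 3 -1 False [-0.06  0.36  0.24  2.2  -1.36  0.23 -0.07]
44 -3 1 False [ 1.08  0.68 -1.19  2.36  2.21  0.61 -0.32]
44 -3 -1 False [-0.34  0.39  0.51  2.2  -1.36  0.23 -0.24]
44 -8 1 True [ 1.03  0.68 -1.19  2.36  2.16  0.7  -0.38]
44 -8 -1 False [ 0.63  0.38 -0.64  2.22  1.43  0.23 -2.94]
```

```bash
python3 - <<'E'
from plan import *
tx,tz=R2(36.5,13)
q=np.array([-.811,.49,-.036,2.19,1.785,.376,-.737])
for zt in(.07,.1,.12):
  for xo in(.56,.6):
    print(zt,xo)
    track([[.5182,.3552,.0389],[.54,.34,zt],[xo,.25,zt],[xo,.15,zt],[.595,.05,zt],[.595,-.02,zt],[.5954,-.0854,zt],[.5954,-.0854,.076]],tx,tz,q,8)
E
```

```text
0.07 0.56
    [0.54 0.34 0.07] [-0.8   0.43  0.02  2.17  1.64  0.31 -0.54] 0.0 0.0
    [0.56 0.25 0.07] [-0.58  0.39 -0.02  2.25  1.99  0.24 -0.73] 0.0 0.0
    [0.56 0.15 0.07] [-0.16  0.35 -0.25  2.33  2.34  0.23 -0.86] 0.0 0.0
    [0.595 0.05  0.07 ] [ 0.52  0.44 -0.73  2.29  2.15  0.23 -0.37] 0.0 0.0
    [ 0.595 -0.02   0.07 ] [ 0.86  0.52 -0.95  2.28  1.97  0.23 -0.  ] 0.0 0.0
    [ 0.5954 -0.0854  0.07  ] [ 1.09  0.6  -1.07  2.24  1.72  0.23  0.42] 0.0 0.0
    [ 0.5954 -0.0854  0.076 ] [ 1.11  0.59 -1.08  2.24  1.66  0.23  0.48] 0.0 0.0
0.07 0.6
    [0.54 0.34 0.07] [-0.8   0.43  0.02  2.17  1.64  0.31 -0.54] 0.0 0.0
    [0.6  0.25 0.07] [-0.47  0.43 -0.09  2.17  1.88  0.23 -0.57] 0.0 0.0
    [0.6  0.15 0.07] [-0.03  0.4  -0.37  2.24  2.14  0.23 -0.61] 0.0 0.0
    [0.595 0.05  0.07 ] [ 0.52  0.44 -0.73  2.29  2.15  0.23 -0.37] 0.0 0.0
    [ 0.595 -0.02   0.07 ] [ 0.86  0.52 -0.95  2.28  1.97  0.23 -0.  ] 0.0 0.0
    [ 0.5954 -0.0854  0.07  ] [ 1.09  0.6  -1.07  2.24  1.72  0.23  0.42] 0.0 0.0
    [ 0.5954 -0.0854  0.076 ] [ 1.11  0.59 -1.08  2.24  1.66  0.23  0.48] 0.0 0.0
0.1 0
[... 1482 characters left out ...]
54 -0.0854  0.12  ] [ 1.22  0.54 -1.22  2.22  1.24  0.26  0.85] 0.0 0.0
    [ 0.5954 -0.0854  0.076 ] [ 1.13  0.62 -1.13  2.24  1.65  0.26  0.5 ] 0.0 0.0
0.12 0.6
    [0.54 0.34 0.12] [-0.76  0.34 -0.03  2.15  1.3   0.34 -0.18] 0.0 0.0
    [0.6  0.25 0.12] [-0.44  0.34 -0.13  2.15  1.38  0.23 -0.05] 0.0 0.0
    [0.6  0.15 0.12] [ 0.16  0.32 -0.57  2.22  1.57  0.23 -0.03] 0.0 0.0
    [0.595 0.05  0.12 ] [ 0.73  0.38 -0.97  2.26  1.56  0.23  0.21] 0.0 0.0
    [ 0.595 -0.02   0.12 ] [ 1.01  0.45 -1.12  2.25  1.42  0.23  0.52] 0.0 0.0
    [ 0.5954 -0.0854  0.12  ] [ 1.22  0.54 -1.22  2.22  1.24  0.26  0.85] 0.0 0.0
    [ 0.5954 -0.0854  0.076 ] [ 1.13  0.62 -1.13  2.24  1.65  0.26  0.5 ] 0.0 0.0
```

```bash
python3 - <<'E'
from plan import *
q0=np.array([-.562,.088,.716,2.296,-.965,.322,2.794])
tx,tz=R2(35.4,12.9)
for mid in ([[.54,.15,.2],[.54,.3,.18],[.55,.33,.1],[.57,.25,.1]],[[.54,.15,.2],[.55,.25,.15],[.57,.25,.1]]):
  print('--')
  q,_=track([[.545,-.0458,.1848]]+mid+[[.6,.15,.1],[.595,.05,.1],[.595,-.02,.1],[.5954,-.0854,.1],[.5954,-.0854,.076]],tx,tz,q0,8)
E
python3 - <<'E'
import sys;sys.path.insert(0,'.')
from h import *
o,R=info();to([(.54,.15,.2),(.54,.3,.18),(.55,.33,.1)],o,R)
E
```

```text
--
    [0.54 0.15 0.2 ] [-1.61  0.25  1.35  2.27 -0.76  0.25  2.13] 0.0 0.0
    [0.54 0.3  0.18] [-1.69  0.51  1.21  2.15 -0.89  0.3   1.92] 0.0 0.0
    [0.55 0.33 0.1 ] [-1.53  0.65  1.    2.14 -1.36  0.23  2.29] 0.0008 0.9
    [0.57 0.25 0.1 ] [-1.33  0.55  0.93  2.17 -1.36  0.23  2.48] 0.0029 3.0
    [0.6  0.15 0.1 ] [-0.97  0.45  0.74  2.18 -1.36  0.23  2.72] 0.0038 3.5
    [0.595 0.05  0.1  ] [-0.57  0.35  0.52  2.22 -1.35  0.23  2.94] 0.0042 4.2
    [ 0.595 -0.02   0.1  ] [-0.14  0.31  0.21  2.21 -1.18  0.23  2.94] 0.0045 4.6
    [ 0.5954 -0.0854  0.1   ] [ 0.3   0.32 -0.12  2.18 -1.02  0.23  2.94] 0.0039 4.1
    [ 0.5954 -0.0854  0.076 ] [ 0.26  0.37 -0.09  2.17 -1.02  0.23  2.94] 0.0061 6.4
--
    [0.54 0.15 0.2 ] [-1.61  0.25  1.35  2.27 -0.76  0.25  2.13] 0.0 0.0
    [0.55 0.25 0.15] [-1.52  0.48  1.11  2.22 -1.2   0.23  2.32] 0.0 0.0
    [0.57 0.25 0.1 ] [-1.33  0.55  0.93  2.17 -1.36  0.23  2.48] 0.0029 3.0
    [0.6  0.15 0.1 ] [-0.97  0.45  0.74  2.18 -1.36  0.23  2.72] 0.0038 3.5
    [0.595 0.05  0.1  ] [-0.57  0.35  0.52  2.22 -1.35  0.23  2.94] 0.0042 4.2
    [ 0.595 -0.02   0.1  ] [-0.14  0.31  0.21  2.21 -1.18  0.23  2.94] 0.0045 4.6
    [ 0.5954 -0.0854  0.1   ] [ 0.3   0.32 -0.12  2.18 -1.02  0.23  2.94] 0.0039 4.1
    [ 0.5954 -0.0854  0.076 ] [ 0.26  0.37 -0.09  2.17 -1.02  0.23  2.94] 0.0061 6.4
t 15.2 pos [ 0.545  -0.0495  0.1846] q [-0.558  0.089  0.717  2.296 -0.96   0.319  2.788] F [-0.7 -1.2 -0.1] op 0.444
tool x [ 0.565  0.123 -0.816]; tool y [-0.796 -0.18  -0.578]; tool z [-0.218  0.976 -0.004]; lean deg 35.3
(0.54, 0.15, 0.2) -> [ 0.0091 -0.0409  0.1957]
(0.54, 0.3, 0.18) -> [ 0.0439 -0.0563  0.3422]
(0.55, 0.33, 0.1) -> [ 0.1185 -0.0234  0.3696]
```

```bash
python3 - <<'E'
from plan import *
q0=np.array([-.558,.089,.717,2.296,-.96,.319,2.788])
tx,tz=R2(35.4,12.9)
for mid in ([[.54,.08,.22],[.56,.2,.3],[.6,.33,.38],[.58,.34,.25],[.56,.34,.15],[.55,.33,.1]],[[.54,.08,.22],[.55,.2,.27],[.56,.35,.3],[.55,.36,.2],[.55,.35,.1]]):
  print('--')
  q,_=track([[.545,-.0458,.1848]]+mid+[[.57,.25,.1],[.6,.15,.1],[.595,.05,.1],[.595,-.02,.1],[.5954,-.0854,.1],[.5954,-.0854,.076]],tx,tz,q0,8)
E
python3 - <<'E'
import sys;sys.path.insert(0,'.')
from h import *
o,R=info();to([(.54,.08,.22),(.56,.2,.3),(.6,.33,.38)],o,R)
E
```

```text
--
    [0.54 0.08 0.22] [-0.86 -0.02  0.64  2.28  0.01  0.26  1.56] 0.0 0.0
    [0.56 0.2  0.3 ] [-0.95 -0.02  0.45  2.08  0.34  0.5   1.05] 0.0 0.0
    [0.6  0.33 0.38] [-1.02  0.11  0.38  1.77  0.31  0.72  0.96] 0.0 0.0
    [0.58 0.34 0.25] [-1.08  0.22  0.41  1.96  0.42  0.45  0.76] 0.0 0.0
    [0.56 0.34 0.15] [-1.15  0.35  0.47  2.09  0.61  0.23  0.49] 0.0 0.0
    [0.55 0.33 0.1 ] [-0.91  0.39  0.19  2.14  1.27  0.23 -0.16] 0.0 0.0
    [0.57 0.25 0.1 ] [-0.5   0.34 -0.1   2.2   1.53  0.23 -0.23] 0.0 0.0
    [0.6  0.15 0.1 ] [ 0.11  0.35 -0.52  2.22  1.65  0.23 -0.11] 0.0 0.0
    [0.595 0.05  0.1  ] [ 0.65  0.4  -0.89  2.26  1.65  0.23  0.12] 0.0 0.0
    [ 0.595 -0.02   0.1  ] [ 0.94  0.47 -1.05  2.25  1.52  0.23  0.43] 0.0 0.0
    [ 0.5954 -0.0854  0.1   ] [ 1.14  0.55 -1.13  2.22  1.31  0.24  0.79] 0.0 0.0
    [ 0.5954 -0.0854  0.076 ] [ 1.09  0.59 -1.08  2.23  1.55  0.24  0.57] 0.0 0.0
--
    [0.54 0.08 0.22] [-0.86 -0.02  0.64  2.28  0.01  0.26  1.56] 0.0 0.0
    [0.55 0.2  0.27] [-0.96 -0.    0.46  2.14  0.38  0.44  0.99] 0.0 0.0
    [0.56 0.35 0.3 ] [-1.1   0.14  0.37  1.92
[... 304 characters left out ...]
 -0.11] 0.0 0.0
    [0.595 0.05  0.1  ] [ 0.65  0.4  -0.89  2.26  1.65  0.23  0.12] 0.0 0.0
    [ 0.595 -0.02   0.1  ] [ 0.94  0.47 -1.05  2.25  1.52  0.23  0.43] 0.0 0.0
    [ 0.5954 -0.0854  0.1   ] [ 1.14  0.55 -1.13  2.22  1.31  0.24  0.79] 0.0 0.0
    [ 0.5954 -0.0854  0.076 ] [ 1.09  0.59 -1.08  2.23  1.55  0.24  0.57] 0.0 0.0
t 15.2 pos [ 0.545  -0.0495  0.1846] q [-0.558  0.089  0.717  2.296 -0.96   0.319  2.788] F [-0.7 -1.2 -0.1] op 0.444
tool x [ 0.565  0.123 -0.816]; tool y [-0.796 -0.18  -0.578]; tool z [-0.218  0.976 -0.004]; lean deg 35.3
(0.54, 0.08, 0.22) -> [-0.0158 -0.0398  0.1273]
(0.56, 0.2, 0.3) -> [-0.055  -0.1236  0.2397]
(0.6, 0.33, 0.38) -> [-0.0817 -0.2251  0.3576]
```

Request:
play_rows(targets=[[-0.005,-0.012,0.04,0],[-0.012,-0.03,0.08,0],[-0.016,-0.04,0.127,0],[-0.03,-0.07,0.165,0],[-0.04,-0.095,0.2,0],[-0.055,-0.124,0.24,0],[-0.065,-0.155,0.275,0],[-0.07,-0.18,0.31,0]])

```text
time: 16.0
tool_pos: [0.5586, 0.1726, 0.284]
tcp_rot: [-1.579, 0.952, 0.219]
force: [0.1, 0.9, -0.4]
opening: 0.442
```

```bash
python3 - <<'E'
from h import *
from plan import *
o,R=info();to([(.56,.35,.28),(.55,.35,.18),(.55,.34,.1)],o,R)
tx,tz=R[:,0],R[:,2]
track([o["tool_pos"],[.56,.35,.28],[.55,.35,.18],[.55,.34,.1],[.57,.25,.1],[.6,.15,.1],[.595,.05,.1],[.595,-.02,.1],[.5954,-.0854,.1],[.5954,-.0854,.076]],tx,tz,o["joints"],8)
E
```

```text
t 16.0 pos [0.5586 0.1726 0.284 ] q [-0.89  -0.033  0.441  2.127  0.331  0.459  1.1  ] F [ 0.1  0.9 -0.4] op 0.442
tool x [ 0.566  0.126 -0.815]; tool y [-0.794 -0.184 -0.58 ]; tool z [-0.223  0.975 -0.005]; lean deg 35.4
(0.56, 0.35, 0.28) -> [ 0.0263 -0.0315  0.1727]
(0.55, 0.35, 0.18) -> [0.1021 0.0344 0.1754]
(0.55, 0.34, 0.1) -> [0.166  0.0826 0.166 ]
    [0.56 0.35 0.28] [-1.07  0.16  0.34  1.95  0.48  0.55  0.7 ] 0.0 0.0
    [0.55 0.35 0.18] [-1.14  0.29  0.42  2.07  0.62  0.33  0.48] 0.0 0.0
    [0.55 0.34 0.1 ] [-0.96  0.4   0.23  2.13  1.22  0.23 -0.12] 0.0 0.0
    [0.57 0.25 0.1 ] [-0.51  0.34 -0.08  2.2   1.52  0.23 -0.23] 0.0 0.0
    [0.6  0.15 0.1 ] [ 0.09  0.35 -0.5   2.22  1.65  0.23 -0.11] 0.0 0.0
    [0.595 0.05  0.1  ] [ 0.64  0.4  -0.88  2.26  1.66  0.23  0.11] 0.0 0.0
    [ 0.595 -0.02   0.1  ] [ 0.93  0.47 -1.04  2.25  1.53  0.23  0.41] 0.0 0.0
    [ 0.5954 -0.0854  0.1   ] [ 1.14  0.54 -1.13  2.22  1.33  0.24  0.77] 0.0 0.0
    [ 0.5954 -0.0854  0.076 ] [ 1.09  0.58 -1.07  2.23  1.56  0.24  0.56] 0.0 0.0
```

Request:
play_rows(targets=[[0.008,-0.01,0.05,0],[0.016,-0.02,0.1,0],[0.026,-0.03,0.15,0],[0.05,-0.005,0.173,0],[0.085,0.02,0.175,0],[0.12,0.05,0.172,0],[0.145,0.067,0.168,0],[0.166,0.083,0.166,0]])

```text
time: 16.8
tool_pos: [0.5485, 0.3385, 0.1042]
tcp_rot: [-1.592, 0.956, 0.21]
force: [0.5, -0.9, -0.7]
opening: 0.439
```

```bash
python3 - <<'E'
from h import *
from plan import *
o,R=info();to([(.57,.25,.1),(.6,.15,.1),(.595,.05,.1)],o,R)
tx,tz=R[:,0],R[:,2]
track([o["tool_pos"],[.55,.34,.1],[.57,.25,.1],[.6,.15,.1],[.595,.05,.1],[.595,-.02,.1],[.5954,-.0854,.1],[.5954,-.0854,.076]],tx,tz,o["joints"],8)
E
```

```text
t 16.8 pos [0.5485 0.3385 0.1042] q [-0.99   0.391  0.262  2.133  1.148  0.236 -0.051] F [ 0.5 -0.9 -0.7] op 0.439
tool x [ 0.564  0.12  -0.817]; tool y [-0.794 -0.19  -0.577]; tool z [-0.225  0.974 -0.012]; lean deg 35.2
(0.57, 0.25, 0.1) -> [ 0.0049  0.0022 -0.091 ]
(0.6, 0.15, 0.1) -> [ 0.0098 -0.0026 -0.1952]
(0.595, 0.05, 0.1) -> [-0.005   0.0204 -0.2915]
    [0.55 0.34 0.1 ] [-0.98  0.4   0.25  2.13  1.18  0.23 -0.08] 0.0 0.0
    [0.57 0.25 0.1 ] [-0.53  0.34 -0.06  2.2   1.49  0.23 -0.2 ] 0.0 0.0
    [0.6  0.15 0.1 ] [ 0.07  0.35 -0.48  2.22  1.62  0.23 -0.09] 0.0 0.0
    [0.595 0.05  0.1  ] [ 0.62  0.39 -0.86  2.26  1.65  0.23  0.12] 0.0 0.0
    [ 0.595 -0.02   0.1  ] [ 0.92  0.46 -1.03  2.25  1.52  0.23  0.42] 0.0 0.0
    [ 0.5954 -0.0854  0.1   ] [ 1.13  0.53 -1.12  2.22  1.32  0.24  0.77] 0.0 0.0
    [ 0.5954 -0.0854  0.076 ] [ 1.08  0.58 -1.06  2.23  1.56  0.24  0.56] 0.0 0.0
```

Request:
play_rows(targets=[[0.002,0.001,-0.03,0],[0.004,0.002,-0.06,0],[0.005,0.002,-0.09,0],[0.006,0.001,-0.118,0],[0.008,0,-0.145,0],[0.009,-0.002,-0.17,0],[0.01,-0.003,-0.195,0],[0.01,-0.003,-0.195,0]])

```text
time: 17.6
tool_pos: [0.604, 0.1441, 0.1023]
tcp_rot: [-1.583, 0.952, 0.203]
force: [-0.7, -0.1, -0.3]
opening: 0.443
```

```bash
python3 - <<'E'
from h import *
from plan import *
o,R=info();to([(.6,.15,.1),(.595,.05,.103),(.595,-.02,.103),(.58,-.07,.103)],o,R)
tx,tz=R[:,0],R[:,2]
track([o["tool_pos"],[.595,.05,.103],[.595,-.02,.103],[.5954,-.0854,.103],[.5954,-.0854,.076]],tx,tz,o["joints"],8)
E
```

```text
t 17.6 pos [0.604  0.1441 0.1023] q [ 0.067  0.358 -0.472  2.203  1.614  0.232 -0.081] F [-0.7 -0.1 -0.3] op 0.443
tool x [ 0.568  0.117 -0.815]; tool y [-0.796 -0.177 -0.58 ]; tool z [-0.212  0.977 -0.007]; lean deg 35.4
(0.6, 0.15, 0.1) -> [0.0003 0.0035 0.0066]
(0.595, 0.05, 0.103) -> [-0.0167  0.0234 -0.0901]
(0.595, -0.02, 0.103) -> [-0.0249  0.0358 -0.1585]
(0.58, -0.07, 0.103) -> [-0.0393  0.0565 -0.2042]
    [0.595 0.05  0.103] [ 0.62  0.38 -0.86  2.26  1.64  0.23  0.11] 0.0 0.0
    [ 0.595 -0.02   0.103] [ 0.92  0.45 -1.03  2.25  1.52  0.23  0.4 ] 0.0 0.0
    [ 0.5954 -0.0854  0.103 ] [ 1.13  0.53 -1.12  2.22  1.32  0.24  0.75] 0.0 0.0
    [ 0.5954 -0.0854  0.076 ] [ 1.08  0.58 -1.07  2.24  1.59  0.24  0.51] 0.0 0.0
```

Request:
play_rows(targets=[[-0.004,0.006,-0.022,0],[-0.008,0.012,-0.045,0],[-0.012,0.018,-0.068,0],[-0.017,0.0235,-0.09,0],[-0.02,0.028,-0.113,0],[-0.022,0.031,-0.135,0],[-0.025,0.036,-0.158,0],[-0.025,0.036,-0.158,0]])

```text
time: 18.4
tool_pos: [0.5952, -0.0157, 0.1025]
tcp_rot: [-1.579, 0.953, 0.212]
force: [-0.9, -0.7, -0.7]
opening: 0.441
```

```bash
python3 - <<'E'
from h import *
from plan import *
o,R=info();to([(.595,-.02,.103),(.5954,-.0854,.103)],o,R)
tx,tz=R[:,0],R[:,2]
track([o["tool_pos"],[.5954,-.0854,.103],[.5954,-.0854,.076]],tx,tz,o["joints"],8)
E
```

```text
t 18.4 pos [ 0.5952 -0.0157  0.1025] q [ 0.878  0.469 -0.998  2.234  1.53   0.234  0.395] F [-0.9 -0.7 -0.7] op 0.441
tool x [ 0.566  0.122 -0.815]; tool y [-0.795 -0.179 -0.579]; tool z [-0.216  0.976 -0.004]; lean deg 35.4
(0.595, -0.02, 0.103) -> [-0.0011  0.0006 -0.0041]
(0.5954, -0.0854, 0.103) -> [-0.0088  0.012  -0.0681]
    [ 0.5954 -0.0854  0.103 ] [ 1.14  0.53 -1.13  2.22  1.31  0.24  0.78] 0.0 0.0
    [ 0.5954 -0.0854  0.076 ] [ 1.09  0.58 -1.07  2.23  1.57  0.24  0.54] 0.0 0.0
```

Request:
play_rows(targets=[[-0.003,0.004,-0.022,0],[-0.006,0.008,-0.045,0],[-0.009,0.012,-0.062,0],[-0.009,0.012,-0.068,0],[-0.009,0.012,-0.068,0]])

```text
time: 18.9
tool_pos: [0.5965, -0.0809, 0.1042]
tcp_rot: [-1.578, 0.951, 0.22]
force: [-0.2, 0.5, -0.1]
opening: 0.439
```

```bash
python3 - <<'E'
from h import *
from bench import *
o,R=info();to([(.5954,-.0854,.103),(.5954,-.0854,.08)],o,R)
for n in("side","top"):
    c=capture(n);np.savez(n+"7.npz",**c)
    x,y=(275,155) if n=="side" else (395,180);A=c["color"][max(y-45,0):y+45,max(x-60,0):x+60];cv2.imwrite(f"pics/{n}7.png",cv2.resize(A,None,fx=6,fy=6,interpolation=cv2.INTER_CUBIC))
E
```

```text
t 18.9 pos [ 0.5965 -0.0809  0.1042] q [ 1.099  0.548 -1.104  2.2    1.319  0.245  0.771] F [-0.2  0.5 -0.1] op 0.439
tool x [ 0.567  0.127 -0.814]; tool y [-0.793 -0.184 -0.581]; tool z [-0.224  0.975 -0.004]; lean deg 35.5
(0.5954, -0.0854, 0.103) -> [-0.0002  0.0024 -0.0042]
(0.5954, -0.0854, 0.08) -> [ 0.0185  0.0158 -0.0041]
```

View pics/side7.png

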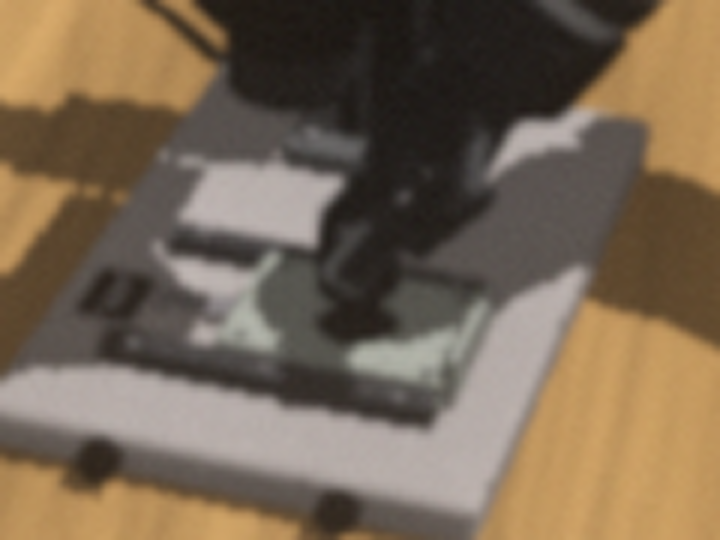

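View pics/top7.png

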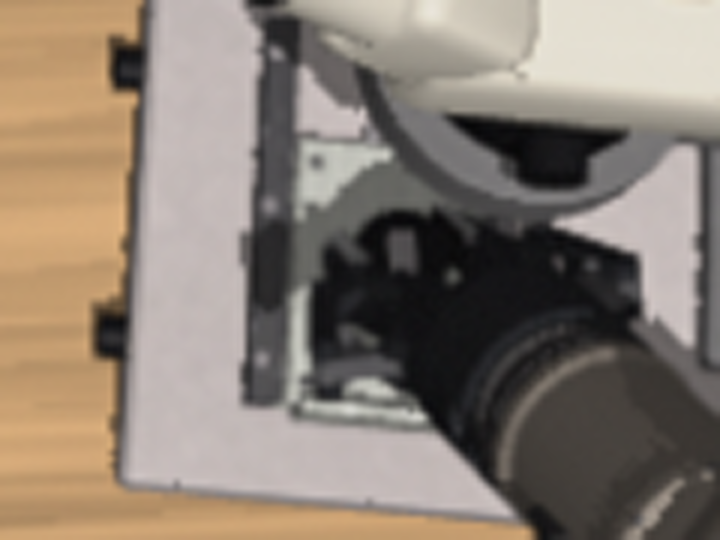

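```bash
python3 - <<'E'
from h import *
def inlay(c,cx,cy,r=7):
    g=c["color"].astype(float).mean(2);b=g[cy-r:cy+r+1,cx-r:cx+r+1];
    print(np.round(b[::1]).astype(int)[r-5:r+6,r-6:r+7])
    m=(b>85);k,l,st,ce=cv2.connectedComponentsWithStats(m.astype(np.uint8))
    i=1+np.argmin([np.hypot(*(ce[j]-r)) for j in range(1,k)]);w=(l==i)*(b-60)
    v,u=np.mgrid[:b.shape[0],:b.shape[1]]
    return np.array([cx-r+(w*u).sum()/w.sum(),cy-r+(w*v).sum()/w.sum()]),st[i]
c=load("top0.npz");p,s=inlay(c,226,219);print(p,s,onplane(c,[p],.033))
c=load("top7.npz");p,s=inlay(c,402,176);print(p,s,onplane(c,[p],.0983))
P=cloud(c);print(P[174:180,400:405,2].round(3))
E
```

```text
[[129  49  26  26  24  27  27  27  26  29  44  69  98]
 [ 70  28  26  36  48  55  62  53  34  27  28  38  73]
 [ 35  25  36  93 133 135 134 114  67  30  27  28  43]
 [ 24  25  38 103 148 149 146 124  73  31  27  27  27]
 [ 24  25  38 101 146 148 146 124  74  32  28  28  24]
 [ 25  26  35  88 134 147 146 124  72  31  27  28  24]
 [ 25  26  34  83 131 148 146 124  74  32  27  28  25]
 [ 22  27  33  82 130 147 145 124  73  33  27  29  25]
 [ 22  27  30  55  90 105 104  90  55  30  28  27  23]
 [ 44  24  27  32  44  51  51  46  33  28  28  26  16]
 [107  39  24  27  28  28  28  28  28  27  28  21  15]]
[225.26611776 218.69131583] [ 4  4  5  7 32] [[0.52192656 0.35770688 0.033     ]]
[[70 39 20 16 12 10 12 10 14 25 29 12 12]
 [33 13 12 15 19 18 18 17 12 11 15 11 12]
 [15 12 14 24 51 53 52 50 20 13 12 15 13]
 [12 14 15 40 74 78 77 73 30 13 15 14 14]
 [12 12 17 45 76 79 78 74 35 15 15 13 13]
 [18 15 15 41 76 79 78 74 41 15 14 14 14]
 [34 17 14 33 75 80 79 75 47 17 13 14 14]
 [35 19 12 27 74 79 78 76 48 18 13 15 13]
 [22 16 15 22 62 61 63 69 46 18 12 13 15]
 [17 18 17 21 35 28 30 46 35 16 15 12 20]
 [20 20 20 22 21 17 17 20 19 17 16 17 22]]
[404.5369863 169.       ] [8 0 4 1 4] [[ 0.61900692 -0.08789396  0.0983    ]]
[[0.101 0.098 0.099 0.099 0.095]
 [0.099 0.1   0.098 0.098 0.1  ]
 [0.099 0.102 0.099 0.1   0.099]
 [0.101 0.1   0.099 0.102 0.101]
 [0.097 0.103 0.1   0.101 0.097]
 [0.098 0.1   0.1   0.101 0.101]]
```

```bash
python3 - <<'E'
from h import *
c=load("top7.npz");g=c["color"].astype(float).mean(2)
b=g[171:184,396:409];w=np.clip(b-30,0,50);w[:, :3]=0;w[:,9:]=0;w[:3]=0;w[11:]=0
v,u=np.mgrid[:13,:13];p=np.array([396+(w*u).sum()/w.sum(),171+(w*v).sum()/w.sum()]);print(p,w.round().astype(int))
for z in(.0983,.0995):print(onplane(c,[p],z))
# nest in top0: refit with threshold variants
c=load("top0.npz");g=c["color"].astype(float).max(2)
b=g[170:196,386:414];print(b[12].round(),b[:,13].round())
w=np.clip(150-b,0,110);w[b>150]=0
m=(b<120).astype(np.uint8);k,l,st,ce=cv2.connectedComponentsWithStats(m);i=1+st[1:,4].argmax();print(st[i],ce[i]+[386,170])
w*=cv2.dilate((l==i).astype(np.uint8),np.ones((3,3)));v,u=np.mgrid[:b.shape[0],:b.shape[1]]
p=np.array([386+(w*u).sum()/w.sum(),170+(w*v).sum()/w.sum()]);print(p,onplane(c,[p],.046),onplane(c,[p],.040))
E
```

```text
[401.58493189 176.4881846 ] [[ 0  0  0  0  0  0  0  0  0  0  0  0  0]
 [ 0  0  0  0  0  0  0  0  0  0  0  0  0]
 [ 0  0  0  0  0  0  0  0  0  0  0  0  0]
 [ 0  0  0 10 44 48 47 43  0  0  0  0  0]
 [ 0  0  0 15 46 49 48 44  5  0  0  0  0]
 [ 0  0  0 11 46 49 48 44 11  0  0  0  0]
 [ 0  0  0  3 45 50 49 45 17  0  0  0  0]
 [ 0  0  0  0 44 49 48 46 18  0  0  0  0]
 [ 0  0  0  0 32 31 33 39 16  0  0  0  0]
 [ 0  0  0  0  5  0  0 16  5  0  0  0  0]
 [ 0  0  0  0  0  0  0  0  0  0  0  0  0]
 [ 0  0  0  0  0  0  0  0  0  0  0  0  0]
 [ 0  0  0  0  0  0  0  0  0  0  0  0  0]]
[[ 0.60053406 -0.07905546  0.0983    ]]
[[ 0.60024515 -0.07874998  0.0995    ]]
[189. 186. 187. 189. 156.  85.  33.  28.  30.  29.  29.  29.  28.  30.
  28.  29.  28.  28.  28.  29.  60. 135. 187. 192. 187. 186. 192. 188.] [190. 191. 191. 191. 158.  79.  31.  26.  27.  29.  29.  29.  30.  30.
  29.  30.  28.  27.  27.  39. 108. 167. 186. 187. 185. 186.]
[  5   5  16  16 201] [398.64179104 182.27860697]
[398.66492095 182.2611228 ] [[ 0.59834373 -0.08363794  0.046     ]] [[ 0.59970922 -0.08511862  0.04      ]]
```

```bash
cat >> h.py <<'E'
def dv(v,R): return (R.T@np.array(v)).round(4)
E
python3 - <<'E'
from h import *
o,R=info()
print(dv([-.001,-.0047,0],R),dv([-.001,-.0047,-.018],R),dv([-.001,-.0047,-.022],R),dv([0,0,-.001],R))
E
```

```text
t 19.0 pos [ 0.5965 -0.0794  0.1048] q [ 1.098  0.546 -1.105  2.2    1.319  0.245  0.772] F [-0.9  0.8 -0.4] op 0.44
tool x [ 0.567  0.128 -0.813]; tool y [-0.792 -0.187 -0.582]; tool z [-0.226  0.974 -0.004]; lean deg 35.6
[-0.0012  0.0017 -0.0044] [ 0.0135  0.0121 -0.0043] [ 0.0167  0.0145 -0.0043] [0.0008 0.0006 0.    ]
```

Request:
play_rows(targets=[[0.004,0.004,-0.0045,0],[0.009,0.008,-0.0045,0],[0.0135,0.012,-0.0045,0],[0.0135,0.012,-0.0045,0],[0.0135,0.012,-0.0045,0]])

```text
time: 19.5
tool_pos: [0.5959, -0.0849, 0.0874]
tcp_rot: [-1.58, 0.949, 0.221]
force: [1.1, -0.7, -1.1]
opening: 0.44
```

```bash
python3 - <<'E'
from h import *
from bench import *
o,R=info()
for n in("side","top"):
    c=capture(n);np.savez(n+"8.npz",**c)
    x,y=(275,155) if n=="side" else (400,180);A=c["color"][max(y-30,0):y+30,max(x-40,0):x+40];cv2.imwrite(f"pics/{n}8.png",cv2.resize(A,None,fx=9,fy=9,interpolation=cv2.INTER_CUBIC))
g=c["color"].astype(float).mean(2);print(g[174:190,393:408].round().astype(int));P=cloud(c);print(P[178:184,399:403,2].round(3))
o,R=info();print(dv([0,0,-.001],R))
E
```

```text
t 19.5 pos [ 0.5959 -0.0849  0.0874] q [ 1.084  0.582 -1.077  2.207  1.478  0.243  0.642] F [ 1.1 -0.7 -1.1] op 0.44
tool x [ 0.568  0.127 -0.813]; tool y [-0.791 -0.187 -0.582]; tool z [-0.226  0.974 -0.005]; lean deg 35.6
[[97 99 86 55 26 11 12 20 25 24 24 22 13 12 13]
 [82 77 56 32 16 15 19 51 58 58 56 45 18 14 14]
 [73 53 28 20 15 13 23 67 78 78 76 61 21 12 15]
 [81 69 40 20 13 11 21 61 77 79 77 67 23 13 13]
 [75 81 63 35 16 11 19 54 77 79 78 74 25 11 14]
 [55 72 71 54 27 14 17 46 76 79 77 75 26 14 15]
 [34 45 52 47 26 16 17 46 76 79 78 74 31 12 14]
 [19 22 28 26 19 15 16 36 63 60 61 61 32 15 13]
 [19 21 25 21 17 19 18 21 36 27 29 36 24 14 14]
 [21 23 23 23 21 21 22 20 22 18 17 18 18 13 14]
 [21 22 27 24 23 24 25 22 22 19 17 17 16 17 16]
 [28 33 35 27 22 23 24 21 22 19 17 17 18 17 18]
 [37 38 34 23 21 23 25 22 22 15 19 17 17 18 17]
 [41 34 25 21 20 20 23 22 21 18 18 16 16 15 17]
 [38 28 20 19 21 17 18 21 19 16 16 18 19 18 16]
 [29 24 19 19 18 16 17 18 18 18 18 18 18 18 16]]
[[0.082 0.086 0.079 0.081]
 [0.082 0.084 0.081 0.08 ]
 [0.086 0.085 0.082 0.08 ]
 [0.119 0.121 0.128 0.08 ]
 [0.133 0.135 0.14  0.14 ]
 [0.139 0.137 0.139 0.14 ]]
t 19.6 pos [ 0.5962 -0.0857  0.0877] q [ 1.085  0.582 -1.077  2.207  1.478  0.243  0.642] F [-0.2 -0.1 -0.5] op 0.441
tool x [ 0.569  0.126 -0.813]; tool y [-0.791 -0.186 -0.583]; tool z [-0.225  0.974 -0.006]; lean deg 35.6
[0.0008 0.0006 0.    ]
```

View pics/side8.png

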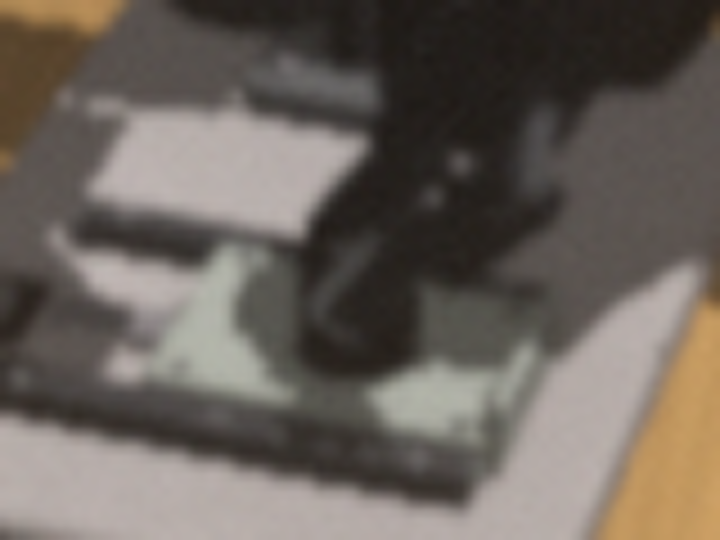

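View pics/top8.png

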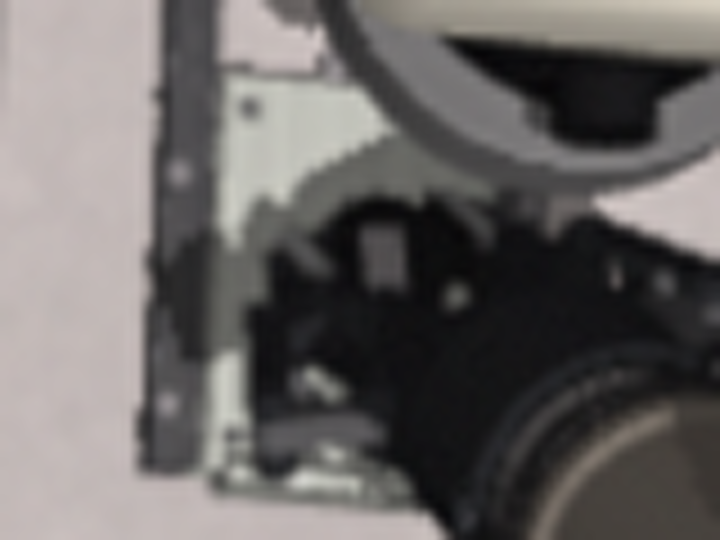

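```bash
python3 - <<'E'
from h import *
c=load("top8.npz");g=c["color"].astype(float).mean(2)
w=np.zeros(g.shape);w[174:184,399:406]=np.clip(g[174:184,399:406]-30,0,50);p=centroid(w);print(p,onplane(c,[p],.0818)-[.0004,.0006,0])
E
```

```text
[402.15669734 178.05674847] [[ 0.60010657 -0.0849561   0.0818    ]]
```

```bash
python3 - <<'E'
from h import *
o,R=info()
for z in(.003,.005,.0065,.008,.01,.0115): print(z,dv([-.0009,.0004,-z],R))
E
```

```text
t 19.6 pos [ 0.5962 -0.0857  0.0877] q [ 1.085  0.582 -1.077  2.207  1.478  0.243  0.642] F [-0.2 -0.1 -0.5] op 0.441
tool x [ 0.569  0.126 -0.813]; tool y [-0.791 -0.186 -0.583]; tool z [-0.225  0.974 -0.006]; lean deg 35.6
0.003 [0.002  0.0024 0.0006]
0.005 [0.0036 0.0036 0.0006]
0.0065 [0.0048 0.0044 0.0006]
0.008 [0.006  0.0053 0.0006]
0.01 [0.0077 0.0065 0.0006]
0.0115 [0.0089 0.0073 0.0007]
```

Request:
play_rows(targets=[[0.001,0.0015,0.0006,0],[0.002,0.0024,0.0006,0],[0.003,0.003,0.0006,0],[0.0036,0.0036,0.0006,0],[0.0048,0.0044,0.0006,0],[0.0055,0.005,0.0006,0],[0.006,0.0053,0.0006,0]])

```text
time: 20.3
tool_pos: [0.5966, -0.086, 0.0807]
tcp_rot: [-1.582, 0.946, 0.218]
force: [-0.3, -0.7, 8.2]
opening: 0.439
```

```bash
python3 - <<'E'
from h import *
o,R=info()
for z in(.001,.002,.003,.004): print(z,dv([0,0,-z],R))
E
```

```text
t 20.3 pos [ 0.5966 -0.086   0.0807] q [ 1.076  0.597 -1.067  2.211  1.561  0.246  0.567] F [-0.3 -0.7  8.2] op 0.439
tool x [ 0.571  0.126 -0.811]; tool y [-0.79  -0.186 -0.585]; tool z [-0.224  0.974 -0.006]; lean deg 35.8
0.001 [0.0008 0.0006 0.    ]
0.002 [0.0016 0.0012 0.    ]
0.003 [0.0024 0.0018 0.    ]
0.004 [0.0032 0.0023 0.    ]
```

```bash
python3 - <<'E'
from h import *
from bench import *
for n in("side","top"):
    c=capture(n);np.savez(n+"9.npz",**c)
    x,y=(275,155) if n=="side" else (400,180);A=c["color"][max(y-30,0):y+30,max(x-40,0):x+40];cv2.imwrite(f"pics/{n}9.png",cv2.resize(A,None,fx=9,fy=9,interpolation=cv2.INTER_CUBIC))
P=cloud(c);print(P[178:184,399:403,2].round(3))
g=c["color"].astype(float).mean(2)
w=np.zeros(g.shape);w[174:185,399:406]=np.clip(g[174:185,399:406]-30,0,50);p=centroid(w);print(p,onplane(c,[p],.0748)-[.0004,.0006,0],onplane(c,[p],.076)-[.0004,.0006,0])
info();info()
E
```

```text
[[0.077 0.076 0.072 0.076]
 [0.076 0.075 0.073 0.073]
 [0.078 0.076 0.079 0.076]
 [0.077 0.077 0.077 0.075]
 [0.123 0.126 0.126 0.129]
 [0.132 0.132 0.133 0.134]]
[401.84366789 178.4414083 ] [[ 0.6008141  -0.08587916  0.0748    ]] [[ 0.60053065 -0.08557342  0.076     ]]
t 20.4 pos [ 0.5966 -0.0861  0.0808] q [ 1.076  0.597 -1.067  2.21   1.561  0.246  0.568] F [-0.8 -0.7  5.8] op 0.441
tool x [ 0.571  0.126 -0.811]; tool y [-0.79  -0.186 -0.585]; tool z [-0.224  0.974 -0.006]; lean deg 35.8
t 20.4 pos [ 0.5966 -0.0861  0.0808] q [ 1.076  0.597 -1.067  2.21   1.561  0.246  0.568] F [-0.8 -0.7  5.8] op 0.441
tool x [ 0.571  0.126 -0.811]; tool y [-0.79  -0.186 -0.585]; tool z [-0.224  0.974 -0.006]; lean deg 35.8
```

View pics/side9.png

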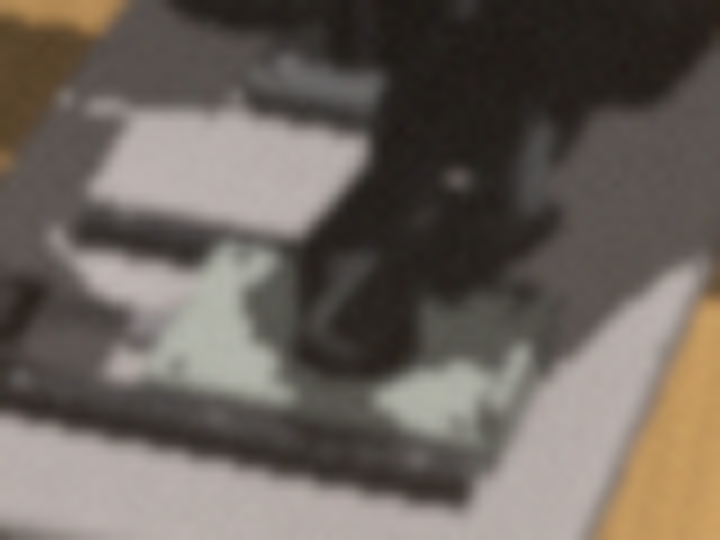

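View pics/top9.png

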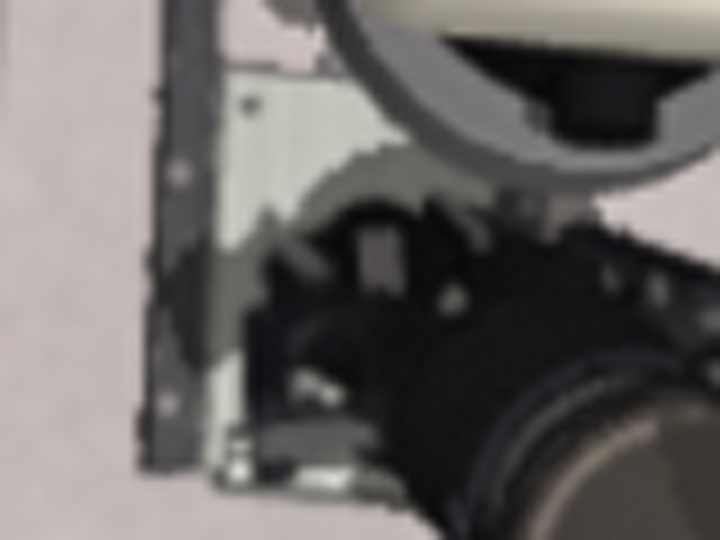

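```bash
python3 - <<'E'
from h import *
o,R=info()
for v in([0,0,.002],[-.0014,.0012,.002],[-.0014,.0012,0],[-.0014,.0012,-.002],[-.0014,.0012,-.004]): print(v,dv(v,R))
E
```

```text
t 20.4 pos [ 0.5966 -0.0861  0.0808] q [ 1.076  0.597 -1.067  2.21   1.561  0.246  0.568] F [-0.8 -0.7  5.8] op 0.441
tool x [ 0.571  0.126 -0.811]; tool y [-0.79  -0.186 -0.585]; tool z [-0.224  0.974 -0.006]; lean deg 35.8
[0, 0, 0.002] [-0.0016 -0.0012 -0.    ]
[-0.0014, 0.0012, 0.002] [-0.0023 -0.0003  0.0015]
[-0.0014, 0.0012, 0] [-0.0006  0.0009  0.0015]
[-0.0014, 0.0012, -0.002] [0.001  0.0021 0.0015]
[-0.0014, 0.0012, -0.004] [0.0026 0.0032 0.0015]
```

Request:
play_rows(targets=[[-0.0016,-0.0012,0,0],[-0.0023,-0.0003,0.0015,0],[-0.0006,0.0009,0.0015,0],[0,0.0014,0.0015,0],[0.0005,0.0017,0.0015,0],[0.001,0.0021,0.0015,0],[0.001,0.0021,0.0015,0]])

```text
time: 21.1
tool_pos: [0.5974, -0.0853, 0.0808]
tcp_rot: [-1.585, 0.942, 0.215]
force: [-0.7, -2.1, 14.9]
opening: 0.44
```

```bash
python3 - <<'E'
from h import *
from bench import *
info()
c=capture("top");np.savez("top10.npz",**c)
P=cloud(c);print(P[178:184,399:403,2].round(3))
g=c["color"].astype(float).mean(2)
w=np.zeros(g.shape);w[174:185,399:406]=np.clip(g[174:185,399:406]-30,0,50);p=centroid(w);print(p,onplane(c,[p],.0735)-[.0004,.0006,0])
E
```

```text
t 21.1 pos [ 0.5974 -0.0853  0.0808] q [ 1.077  0.601 -1.071  2.212  1.59   0.25   0.54 ] F [-0.7 -2.1 14.9] op 0.44
tool x [ 0.574  0.125 -0.809]; tool y [-0.787 -0.186 -0.588]; tool z [-0.224  0.975 -0.008]; lean deg 36.0
[[0.073 0.074 0.075 0.074]
 [0.074 0.076 0.073 0.078]
 [0.074 0.074 0.073 0.075]
 [0.076 0.075 0.122 0.076]
 [0.129 0.129 0.13  0.131]
 [0.128 0.133 0.134 0.132]]
[401.48140332 178.09812714] [[ 0.60202048 -0.08537179  0.0735    ]]
```

```bash
python3 - <<'E'
from h import *
o,R=info()
for v in([0,0,.004],[-.003,0.0005,.004]): print(v,dv(v,R))
E
```

```text
t 21.15 pos [ 0.5974 -0.0853  0.0808] q [ 1.077  0.601 -1.071  2.212  1.59   0.25   0.54 ] F [-1.3 -1.6 15.3] op 0.441
tool x [ 0.574  0.125 -0.809]; tool y [-0.787 -0.186 -0.588]; tool z [-0.224  0.975 -0.008]; lean deg 36.0
[0, 0, 0.004] [-0.0032 -0.0024 -0.    ]
[-0.003, 0.0005, 0.004] [-0.0049 -0.0001  0.0011]
```

Request:
play_rows(targets=[[-0.004,-0.003,0,0],[-0.0049,-0.0001,0.0011,0],[-0.0049,-0.0001,0.0011,0],[-0.0049,-0.0001,0.0011,0]])

```text
time: 21.55
tool_pos: [0.591, -0.0845, 0.0818]
tcp_rot: [-1.581, 0.948, 0.218]
force: [-1.0, -1.4, 7.7]
opening: 0.439
```

```bash
python3 - <<'E'
from h import *
from bench import *
info()
c=capture("top");np.savez("top11.npz",**c)
P=cloud(c);print(np.median(P[176:181,399:403,2]))
g=c["color"].astype(float).mean(2)
w=np.zeros(g.shape);w[174:185,399:406]=np.clip(g[174:185,399:406]-30,0,50);p=centroid(w);print(p,onplane(c,[p],.0767)-[.0004,.0006,0])
o,R=info()
E
```

```text
t 21.55 pos [ 0.591  -0.0845  0.0818] q [ 1.09   0.593 -1.082  2.222  1.562  0.251  0.563] F [-1.  -1.4  7.7] op 0.439
tool x [ 0.569  0.126 -0.812]; tool y [-0.791 -0.185 -0.583]; tool z [-0.224  0.975 -0.006]; lean deg 35.7
0.07555433022612176
[401.8235155  179.97019163] [[ 0.59649911 -0.08502732  0.0767    ]]
t 21.6 pos [ 0.5911 -0.0846  0.0818] q [ 1.09   0.593 -1.082  2.222  1.562  0.251  0.563] F [-1.6 -1.7  6.6] op 0.442
tool x [ 0.569  0.126 -0.812]; tool y [-0.791 -0.185 -0.583]; tool z [-0.224  0.975 -0.006]; lean deg 35.7
```

```bash
python3 - <<'E'
from h import *
ref=cv2.cvtColor(load("top0.npz")["color"],cv2.COLOR_BGR2GRAY).astype(np.float32)
def shift(im,box):
    l,t,r,b=box;T=im[t:b,l:r];best=None
    S=ref[t-4:b+4,l-4:r+4];k=8
    Sb=cv2.resize(S,None,fx=k,fy=k,interpolation=cv2.INTER_CUBIC);Tb=cv2.resize(T,None,fx=k,fy=k,interpolation=cv2.INTER_CUBIC)
    m=cv2.matchTemplate(Sb,Tb,cv2.TM_CCOEFF_NORMED);_,v,_,loc=cv2.minMaxLoc(m);return (-(loc[0]/k-4),-(loc[1]/k-4),round(v,3))
for n in("top7","top8","top9","top10","top11"):
    im=cv2.cvtColor(load(n+".npz")["color"],cv2.COLOR_BGR2GRAY).astype(np.float32)
    print(n,"dot",shift(im,(383,157,394,167)),"lipcorner",shift(im,(382,198,394,208)),"fixed",shift(im,(350,160,380,215)))
cs=[cv2.resize(load(n+".npz")["color"][150:210,365:430],None,fx=5,fy=5,interpolation=cv2.INTER_CUBIC) for n in("top0","top11")]
cv2.imwrite("pics/cmp.png",np.hstack(cs))
E
```

```text
top7 dot (-0.0, -0.0, 0.922) lipcorner (3.5, -4.0, 0.65) fixed (-0.0, -0.0, 0.984)
top8 dot (-0.0, -0.0, 0.998) lipcorner (4.0, -4.0, 0.485) fixed (-0.0, -0.0, 0.997)
top9 dot (0.125, -0.375, 0.98) lipcorner (4.0, -4.0, 0.418) fixed (-0.0, -0.0, 0.997)
top10 dot (0.125, -1.375, 0.991) lipcorner (-4.0, -2.75, 0.597) fixed (-0.0, -0.0, 0.997)
top11 dot (0.125, -1.25, 0.993) lipcorner (-4.0, -2.5, 0.447) fixed (-0.0, -0.0, 0.997)
```

View pics/cmp.png

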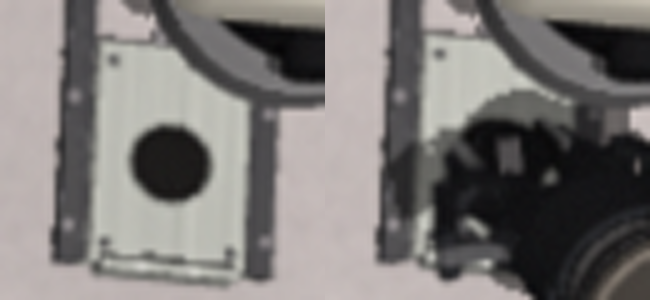

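The picture comparison shows the slide crept home by about 3 mm (the dot moved 1.25 px up) while the mount was pressed on the chamfer. That is still far below the 24 mm limit. I'll lift clear and re-align with the nest's new position.

```bash
cat >> h.py <<'E'
ref=cv2.cvtColor(load("top0.npz")["color"],cv2.COLOR_BGR2GRAY).astype(np.float32)
def slidepx(c,box=(383,157,394,167)):
    im=cv2.cvtColor(c["color"],cv2.COLOR_BGR2GRAY).astype(np.float32)
    l,t,r,b=box;T=ref[t:b,l:r];S=im[t-9:b+5,l-5:r+5];k=10
    Sb=cv2.resize(S,None,fx=k,fy=k,interpolation=cv2.INTER_CUBIC);Tb=cv2.resize(T,None,fx=k,fy=k,interpolation=cv2.INTER_CUBIC)
    m=cv2.matchTemplate(Sb,Tb,cv2.TM_CCOEFF_NORMED);_,v,_,loc=cv2.minMaxLoc(m);return np.array([loc[0]/k-5,loc[1]/k-9]),round(v,3)
def look(name,ztop=None):
    from bench import capture
    c=capture("top");np.savez(name+".npz",**c);P=cloud(c)
    d,v=slidepx(c);p0=np.array([388.,162.]);w=onplane(c,[p0,p0+d],.046);s=w[1]-w[0]
    g=c["color"].astype(float).mean(2);q=np.zeros(g.shape);q[173:186,398:407]=np.clip(g[173:186,398:407]-33,0,50)
    k,l,st,ce=cv2.connectedComponentsWithStats((q>0).astype(np.uint8));i=1+st[1:,4].argmax();q*=(l==i)
    p=centroid(q);zz=np.nanmedian(P[int(p[1])-2:int(p[1])+2,int(p[0])-1:int(p[0])+2,2])
    m=onplane(c,[p],ztop or zz)[0]-[.0004,.0006,0]
    print("slide shift",(s*1e3).round(1),v,"inlay px",p.round(2),"n",st[i,4],"ztop",zz.round(4),"mount",m.round(4),"nest",(np.array([.599,-.0843])+s[:2]).round(4))
E
python3 - <<'E'
from h import *
o,R=info()
for v in([0,0,.005],[.004,0,.005],[.004,-.0005,.004]): print(v,dv(v,R))
E
```

```text
t 21.6 pos [ 0.5911 -0.0846  0.0818] q [ 1.09   0.593 -1.082  2.222  1.562  0.251  0.563] F [-1.6 -1.7  6.6] op 0.442
tool x [ 0.569  0.126 -0.812]; tool y [-0.791 -0.185 -0.583]; tool z [-0.224  0.975 -0.006]; lean deg 35.7
[0, 0, 0.005] [-0.0041 -0.0029 -0.    ]
[0.004, 0, 0.005] [-0.0018 -0.0061 -0.0009]
[0.004, -0.0005, 0.004] [-0.001  -0.0054 -0.0014]
```

Request:
play_rows(targets=[[-0.0041,-0.0029,0,0],[-0.0018,-0.0061,-0.0009,0],[-0.0018,-0.0061,-0.0009,0],[-0.0018,-0.0061,-0.0009,0]])

```text
time: 22.0
tool_pos: [0.5942, -0.0844, 0.0857]
tcp_rot: [-1.579, 0.95, 0.219]
force: [1.2, -0.2, -1.0]
opening: 0.439
```

```bash
python3 - <<'E'
from h import *
o,R=info()
look("top12")
E
```

```text
t 22.0 pos [ 0.5942 -0.0844  0.0857] q [ 1.092  0.591 -1.09   2.212  1.504  0.255  0.617] F [ 1.2 -0.2 -1. ] op 0.439
tool x [ 0.568  0.126 -0.814]; tool y [-0.792 -0.185 -0.581]; tool z [-0.224  0.975 -0.005]; lean deg 35.6
slide shift [ 3.2 -0.5  0. ] 0.974 inlay px [401.69 179.01] n 38 ztop 0.0811 mount [ 0.5979 -0.0838  0.0811] nest [ 0.6022 -0.0848]
```

```bash
python3 - <<'E'
from h import *
o,R=info()
for v in([.0037,-.001,0],[.0037,-.001,-.0035],[.0035,-.001,-.0055],[.0032,-.001,-.0075],[.003,-.001,-.0095]): print(v,dv(v,R))
E
```

```text
t 22.05 pos [ 0.5942 -0.0844  0.0858] q [ 1.092  0.591 -1.09   2.212  1.503  0.255  0.618] F [ 0.   0.7 -0.8] op 0.444
tool x [ 0.568  0.126 -0.814]; tool y [-0.792 -0.185 -0.581]; tool z [-0.224  0.975 -0.005]; lean deg 35.6
[0.0037, -0.001, 0] [ 0.002  -0.0027 -0.0018]
[0.0037, -0.001, -0.0035] [ 0.0048 -0.0007 -0.0018]
[0.0035, -0.001, -0.0055] [ 0.0063  0.0006 -0.0017]
[0.0032, -0.001, -0.0075] [ 0.0078  0.002  -0.0017]
[0.003, -0.001, -0.0095] [ 0.0093  0.0033 -0.0016]
```

Request:
play_rows(targets=[[0.002,-0.0027,-0.0018,0],[0.0034,-0.0017,-0.0018,0],[0.0048,-0.0007,-0.0018,0],[0.0055,-0.0001,-0.0018,0],[0.0063,0.0006,-0.0017,0],[0.0063,0.0006,-0.0017,0]])

```text
time: 22.65
tool_pos: [0.5985, -0.0854, 0.0812]
tcp_rot: [-1.581, 0.949, 0.218]
force: [-0.5, -0.4, 1.7]
opening: 0.443
```

```bash
python3 - <<'E'
from h import *
o,R=info()
look("top13")
for v in([0,0,-.002],[0,-.001,0],[0,-.001,-.002],[0,.001,0],[-.001,0,0]): print(v,dv(v,R))
E
```

```text
t 22.65 pos [ 0.5985 -0.0854  0.0812] q [ 1.081  0.606 -1.08   2.205  1.542  0.26   0.588] F [-0.5 -0.4  1.7] op 0.443
tool x [ 0.569  0.126 -0.813]; tool y [-0.791 -0.185 -0.583]; tool z [-0.224  0.975 -0.006]; lean deg 35.6
slide shift [ 3.2 -0.5  0. ] 0.974 inlay px [401.55 177.84] n 39 ztop 0.0757 mount [ 0.6022 -0.085   0.0757] nest [ 0.6022 -0.0848]
[0, 0, -0.002] [0.0016 0.0012 0.    ]
[0, -0.001, 0] [-0.0001  0.0002 -0.001 ]
[0, -0.001, -0.002] [ 0.0015  0.0014 -0.001 ]
[0, 0.001, 0] [ 0.0001 -0.0002  0.001 ]
[-0.001, 0, 0] [-0.0006  0.0008  0.0002]
```

Request:
play_rows(targets=[[0.0008,0.0006,0,0],[0.0016,0.0012,0,0],[0.0016,0.0012,0,0]])

```text
time: 23.0
tool_pos: [0.5982, -0.0854, 0.0788]
tcp_rot: [-1.58, 0.949, 0.219]
force: [1.6, 1.1, -0.3]
opening: 0.443
```

```bash
python3 - <<'E'
from h import *
o,R=info()
look("top14")
for v in([0,0,-.002],[0,-.001,0],[0,-.001,-.002],[0,.001,0],[-.001,0,0]): print(v,dv(v,R))
E
```

```text
t 23.0 pos [ 0.5982 -0.0854  0.0788] q [ 1.079  0.611 -1.077  2.206  1.56   0.261  0.572] F [ 1.6  1.1 -0.3] op 0.443
tool x [ 0.568  0.126 -0.813]; tool y [-0.792 -0.185 -0.582]; tool z [-0.224  0.975 -0.005]; lean deg 35.6
slide shift [ 2.6 -0.5  0. ] 0.982 inlay px [401.29 178.05] n 37 ztop 0.0735 mount [ 0.6022 -0.0849  0.0735] nest [ 0.6016 -0.0848]
[0, 0, -0.002] [0.0016 0.0012 0.    ]
[0, -0.001, 0] [-0.0001  0.0002 -0.001 ]
[0, -0.001, -0.002] [ 0.0015  0.0013 -0.001 ]
[0, 0.001, 0] [ 0.0001 -0.0002  0.001 ]
[-0.001, 0, 0] [-0.0006  0.0008  0.0002]
```

It's in the bore now: the underside is at about 43 mm with no contact force. I'll lower it the last 3 mm.

Request:
play_rows(targets=[[0.0008,0.0006,0,0],[0.0016,0.0012,0,0],[0.0024,0.0018,0,0],[0.0024,0.0018,0,0]])

```text
time: 23.45
tool_pos: [0.5983, -0.0855, 0.0761]
tcp_rot: [-1.58, 0.949, 0.218]
force: [0.8, -0.2, 1.3]
opening: 0.442
```

```bash
python3 - <<'E'
from h import *
o,R=info()
look("top15")
E
```

```text
t 23.45 pos [ 0.5983 -0.0855  0.0761] q [ 1.077  0.618 -1.076  2.207  1.587  0.265  0.549] F [ 0.8 -0.2  1.3] op 0.442
tool x [ 0.569  0.126 -0.813]; tool y [-0.791 -0.185 -0.583]; tool z [-0.224  0.975 -0.005]; lean deg 35.6
slide shift [ 2.9 -0.2  0. ] 0.973 inlay px [401.09 178.31] n 37 ztop 0.0717 mount [ 0.602  -0.0848  0.0717] nest [ 0.6019 -0.0845]
```

Request:
play_rows(targets=[[0.0008,0.0006,0,0],[0.0014,0.001,0,0],[0.0014,0.001,0,0]])

```text
time: 23.8
tool_pos: [0.6, -0.0857, 0.076]
tcp_rot: [-1.582, 0.946, 0.216]
force: [0.6, -0.7, 8.2]
opening: 0.441
```

```bash
python3 - <<'E'
from h import *
o,R=info()
look("top16")
E
```

```text
t 23.8 pos [ 0.6    -0.0857  0.076 ] q [ 1.076  0.622 -1.076  2.206  1.603  0.267  0.537] F [ 0.6 -0.7  8.2] op 0.441
tool x [ 0.571  0.126 -0.811]; tool y [-0.789 -0.185 -0.585]; tool z [-0.224  0.975 -0.007]; lean deg 35.8
slide shift [ 4.5 -0.6  0. ] 0.965 inlay px [401.14 177.73] n 38 ztop 0.0711 mount [ 0.6035 -0.0852  0.0711] nest [ 0.6035 -0.0849]
```

Request:
play_rows(targets=[[0,0,0,0],[0,0,0,0],[0,0,0,0],[0,0,0,0]], fingers=0.06)

```text
time: 24.25
tool_pos: [0.5975, -0.0856, 0.0736]
tcp_rot: [-1.58, 0.95, 0.218]
force: [-0.3, -0.5, 0.5]
opening: 0.704
```

```bash
python3 - <<'E'
from h import *
from bench import *
o,R=info()
look("top17")
c=capture("side");np.savez("side17.npz",**c)
T=load("top17.npz")
cv2.imwrite("pics/rel.png",np.hstack([cv2.resize(c["color"][120:190,235:315],None,fx=5,fy=5,interpolation=cv2.INTER_CUBIC),cv2.resize(T["color"][145:215,365:445],None,fx=5,fy=5,interpolation=cv2.INTER_CUBIC)]))
from plan import *
# retreat: along -toolx 80mm then to lip push pose
tx,tz=R[:,0],R[:,2];p=o["tool_pos"]
q,_=track([p,p-.03*tx,p-.06*tx,p-.09*tx],tx,tz,o["joints"],4)
for v in(-.03,-.06): print(dv([0,0,0],R))
E
```

```text
t 24.25 pos [ 0.5975 -0.0856  0.0736] q [ 1.076  0.623 -1.074  2.209  1.602  0.268  0.537] F [-0.3 -0.5  0.5] op 0.704
tool x [ 0.568  0.126 -0.814]; tool y [-0.792 -0.185 -0.581]; tool z [-0.223  0.975 -0.005]; lean deg 35.5
slide shift [ 4.5 -0.6  0. ] 0.971 inlay px [401.17 177.97] n 38 ztop 0.0706 mount [ 0.6031 -0.0853  0.0706] nest [ 0.6035 -0.0849]
    [ 0.58046217 -0.08939333  0.09805108] [ 1.19  0.54 -1.16  2.25  1.38  0.24  0.74] 0.0 0.0
    [ 0.56343596 -0.09316663  0.12246154] [ 1.34  0.53 -1.32  2.27  1.2   0.29  0.91] 0.0 0.0
    [ 0.54640976 -0.09693993  0.146872  ] [ 1.43  0.43 -1.37  2.29  0.83  0.24  1.25] 0.0 0.0
[0. 0. 0.]
[0. 0. 0.]
```

View pics/rel.png

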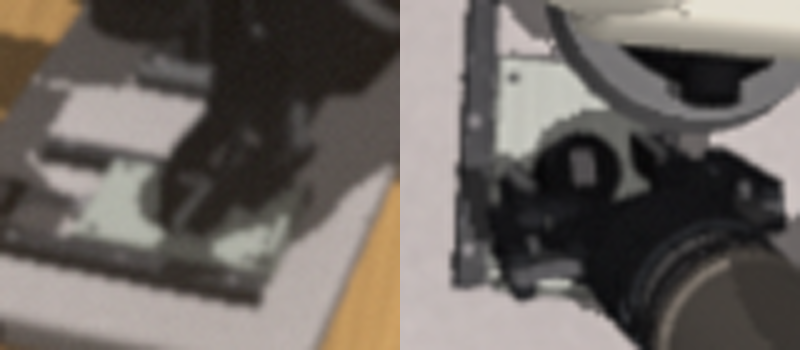

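```bash
cat >> plan.py <<'E'
def ikf(pos,tx,q0,reg=.01):
    def f(q):
        a,b,c=fk(q,P_,S_);return np.r_[(a-pos)*20,(b-tx)*4,reg*(q-q0)]
    r=least_squares(f,np.clip(q0,lo+1e-4,hi-1e-4),bounds=(lo,hi))
    a,b,c=fk(r.x,P_,S_);return r.x,np.linalg.norm(a-pos),np.degrees(np.linalg.norm(b-tx)),c
E
python3 - <<'E'
from h import *
from plan import *
from bench import get_obs
o=get_obs();R=Rt(o["tcp_rot"]);tx=R[:,0]
rng=np.random.default_rng(1)
for pos in([.506,-.079,.064],[.52,-.08,.064],[.54,-.085,.064]):
    seen=[]
    for k in range(40):
        s=rng.uniform(lo,hi);q,e,a,c=ikf(np.array(pos),tx,s,1e-3)
        if e<.002 and a<1 and not any(np.linalg.norm((q-v)[:6])<.4 for v in seen): seen.append(q)
    print(pos,len(seen));[print("  ",v.round(2)) for v in seen[:6]]
q,e,a,c=ikf(np.array([.506,-.079,.064]),tx,o["joints"],.02);print(q.round(2),e,a)
E
```

```text
[0.506, -0.079, 0.064] 5
   [ 1.38  0.69 -1.37  2.43  1.8   0.4   1.93]
   [-0.77  1.03  1.37  2.43  4.3   1.25 -1.31]
   [ 0.47  0.3  -0.27  2.43  4.06  0.23 -2.46]
   [-0.14  0.34  0.41  2.43  4.27  0.43  2.05]
   [-0.68  0.68  1.11  2.43  4.34  0.87  0.06]
[0.52, -0.08, 0.064] 5
   [ 1.23  0.54 -1.16  2.4   1.95  0.23 -0.25]
   [ 1.36  0.72 -1.37  2.4   1.77  0.43 -0.73]
   [ 0.42  0.32 -0.22  2.4   4.11  0.23 -1.78]
   [-0.77  1.11  1.4   2.4   4.29  1.32 -1.33]
   [-0.27  0.39  0.56  2.4   4.31  0.48  0.67]
[0.54, -0.085, 0.064] 7
   [ 0.38  0.34 -0.18  2.36  4.19  0.23  0.02]
   [-0.76  1.24  1.46  2.36  4.26  1.44  1.94]
   [ 1.19  0.56 -1.13  2.35  1.87  0.23 -2.73]
   [ 1.34  0.76 -1.37  2.35  1.72  0.46  0.88]
   [-0.73  0.94  1.28  2.36  4.33  1.12 -1.66]
   [-0.02  0.36  0.28  2.36  4.32  0.37 -1.2 ]
[ 1.31  0.59 -1.26  2.43  1.89  0.29  0.54] 2.4618429913512185e-06 0.0025769609597701385
```

```bash
python3 - <<'E'
from h import *
from plan import *
o,R=info();tx,tz=R[:,0],R[:,2];p=o["tool_pos"]
for zz in(.095,.105,.115):
    print(zz)
    a=p-.048*tx
    for xb in(.51,):
        track([p,p-.025*tx,a,[.54,-.088,max(zz,.1)],[.52,-.083,zz],[xb,-.079,.08],[xb,-.079,.065]],tx,tz,o["joints"],6)
E
```

```text
t 24.35 pos [ 0.5977 -0.0856  0.0739] q [ 1.076  0.623 -1.075  2.209  1.602  0.268  0.537] F [-0.5 -0.4  0.3] op 0.699
tool x [ 0.568  0.126 -0.813]; tool y [-0.792 -0.185 -0.582]; tool z [-0.223  0.975 -0.005]; lean deg 35.6
0.095
    [ 0.58354483 -0.08874182  0.09420399] [ 1.16  0.55 -1.14  2.25  1.41  0.23  0.7 ] 0.0 0.0
    [ 0.57048264 -0.0916353   0.11291246] [ 1.27  0.53 -1.25  2.27  1.26  0.26  0.85] 0.0 0.0
    [ 0.54  -0.088  0.1  ] [ 1.31  0.52 -1.26  2.34  1.44  0.23  0.68] 0.0 0.0
    [ 0.52  -0.083  0.095] [ 1.35  0.51 -1.3   2.38  1.55  0.23  0.56] 0.0 0.0
    [ 0.51  -0.079  0.08 ] [ 1.36  0.58 -1.33  2.41  1.72  0.3   0.42] 0.0 0.0
    [ 0.51  -0.079  0.065] [ 1.35  0.65 -1.33  2.42  1.81  0.36  0.36] 0.0 0.0
0.105
    [ 0.58354483 -0.08874182  0.09420399] [ 1.16  0.55 -1.14  2.25  1.41  0.23  0.7 ] 0.0 0.0
    [ 0.57048264 -0.0916353   0.11291246] [ 1.27  0.53 -1.25  2.27  1.26  0.26  0.85] 0.0 0.0
    [ 0.54  -0.088  0.105] [ 1.33  0.51 -1.28  2.33  1.38  0.23  0.73] 0.0 0.0
    [ 0.52  -0.083  0.105] [ 1.38  0.5  -1.34  2.38  1.43  0.23  0.67] 0.0 0.0
    [ 0.51  -0.079  0.08 ] [ 1.37  0.59 -1.34  2.41  1.71  0.31  0.43] 0.0 0.0
    [ 0.51  -0.079  0.065] [ 1.35  0.66 -1.34  2.42  1.8   0.37  0.37] 0.0 0.0
0.115
    [ 0.58354483 -0.08874182  0.09420399] [ 1.16  0.55 -1.14  2.25  1.41  0.23  0.7 ] 0.0 0.0
    [ 0.57048264 -0.0916353   0.11291246] [ 1.27  0.53 -1.25  2.27  1.26  0.26  0.85] 0.0 0.0
    [ 0.54  -0.088  0.115] [ 1.35  0.49 -1.31  2.33  1.26  0.23  0.83] 0.0 0.0
    [ 0.52  -0.083  0.115] [ 1.41  0.48 -1.37  2.37  1.3   0.23  0.79] 0.0005 0.2
    [ 0.51  -0.079  0.08 ] [ 1.37  0.6  -1.35  2.41  1.71  0.31  0.43] 0.0 0.0
    [ 0.51  -0.079  0.065] [ 1.36  0.67 -1.34  2.42  1.8   0.37  0.37] 0.0 0.0
```

Request:
play_rows(targets=[[-0.012,0,0,0],[-0.024,0,0,0],[-0.036,0,0,0],[-0.048,0,0,0],[-0.048,0,0,0]])

```text
time: 24.85
tool_pos: [0.5705, -0.0921, 0.1138]
tcp_rot: [-1.581, 0.949, 0.216]
force: [0.8, 0.1, -0.7]
opening: 0.7
```

```bash
python3 - <<'E'
from h import *
o,R=info();to([(.54,-.088,.1),(.52,-.083,.095),(.51,-.079,.08),(.51,-.079,.065)],o,R)
look("top18")
E
```

```text
t 24.85 pos [ 0.5705 -0.0921  0.1138] q [ 1.241  0.55  -1.224  2.242  1.284  0.27   0.835] F [ 0.8  0.1 -0.7] op 0.7
tool x [ 0.569  0.125 -0.813]; tool y [-0.792 -0.184 -0.583]; tool z [-0.222  0.975 -0.006]; lean deg 35.6
(0.54, -0.088, 0.1) -> [-0.0057  0.0314  0.0109]
(0.52, -0.083, 0.095) -> [-0.0124  0.0493  0.0202]
(0.51, -0.079, 0.08) -> [-0.0054  0.0652  0.0264]
(0.51, -0.079, 0.065) -> [0.0068 0.0739 0.0265]
slide shift [ 4.5 -0.6  0. ] 0.971 inlay px [400.91 177.59] n 42 ztop 0.0707 mount [ 0.604  -0.0848  0.0707] nest [ 0.6035 -0.0849]
```

Request:
play_rows(targets=[[-0.003,0.016,0.006,0],[-0.006,0.031,0.011,0],[-0.009,0.04,0.0155,0],[-0.012,0.049,0.02,0],[-0.009,0.058,0.023,0],[-0.0055,0.065,0.0264,0],[-0.0055,0.065,0.0264,0]], fingers=0.0)

```text
time: 25.6
tool_pos: [0.5092, -0.0777, 0.0783]
tcp_rot: [-1.576, 0.951, 0.222]
force: [0.7, -0.6, 0.9]
opening: 0.0
```

```bash
python3 - <<'E'
from h import *
from bench import *
o,R=info();to([(.51,-.079,.075),(.51,-.079,.065)],o,R)
look("top19")
c=capture("side");T=load("top19.npz")
tip=o["tool_pos"]+.025*R[:,0];fc=tip-.011*R[:,1];print("tip",tip,"fwd corner",fc)
cv2.imwrite("pics/lip.png",np.hstack([cv2.resize(c["color"][120:190,240:320],None,fx=5,fy=5,interpolation=cv2.INTER_CUBIC),cv2.resize(T["color"][150:220,365:445],None,fx=5,fy=5,interpolation=cv2.INTER_CUBIC)]))
E
```

```text
t 25.6 pos [ 0.5092 -0.0777  0.0783] q [ 1.313  0.591 -1.281  2.391  1.751  0.294  0.391] F [ 0.7 -0.6  0.9] op 0.0
tool x [ 0.566  0.128 -0.814]; tool y [-0.793 -0.185 -0.581]; tool z [-0.225  0.974 -0.003]; lean deg 35.5
(0.51, -0.079, 0.075) -> [ 0.003   0.0015 -0.0014]
(0.51, -0.079, 0.065) -> [ 0.0112  0.0073 -0.0014]
slide shift [ 4.5 -0.6  0. ] 0.971 inlay px [401.14 177.94] n 55 ztop 0.0706 mount [ 0.6031 -0.0853  0.0706] nest [ 0.6035 -0.0849]
tip [ 0.5233423  -0.07450583  0.05799354] fwd corner [ 0.53206308 -0.07247176  0.06438185]
```

View pics/lip.png

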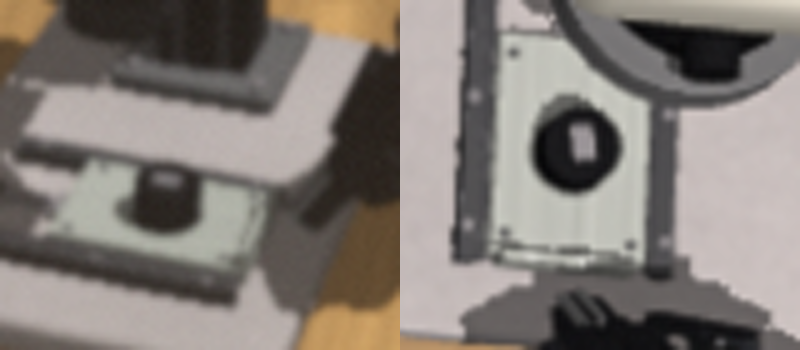

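Request:
play_rows(targets=[[0.004,0.003,-0.002,0],[0.008,0.006,-0.003,0],[0.012,0.008,-0.003,0],[0.012,0.008,-0.003,0]], newtons=60)

```text
time: 26.1
tool_pos: [0.5113, -0.0813, 0.0646]
tcp_rot: [-1.577, 0.95, 0.22]
force: [0.2, 0.5, -0.2]
opening: -0.002
```

```bash
python3 - <<'E'
from h import *
from plan import *
o,R=info();u=np.array([.991,-.13,0]);p=o["tool_pos"]
for d in(.006,.012,.018,.024,.03,.036,.042,.048): print(d,dv(u*d,R))
tip=o["tool_pos"]+.025*R[:,0];fc=tip-.011*R[:,1];print("fwd corner",fc)
track([p,p+.025*u,p+.05*u],R[:,0],R[:,2],o["joints"],6)
E
```

```text
t 26.1 pos [ 0.5113 -0.0813  0.0646] q [ 1.308  0.658 -1.279  2.391  1.833  0.346  0.348] F [ 0.2  0.5 -0.2] op -0.002
tool x [ 0.568  0.127 -0.813]; tool y [-0.792 -0.184 -0.582]; tool z [-0.223  0.975 -0.004]; lean deg 35.6
0.006 [ 0.0033 -0.0046 -0.0021]
0.012 [ 0.0066 -0.0091 -0.0042]
0.018 [ 0.0098 -0.0137 -0.0063]
0.024 [ 0.0131 -0.0183 -0.0084]
0.03 [ 0.0164 -0.0228 -0.0104]
0.036 [ 0.0197 -0.0274 -0.0125]
0.042 [ 0.0229 -0.032  -0.0146]
0.048 [ 0.0262 -0.0365 -0.0167]
fwd corner [ 0.53417314 -0.07607645  0.05065496]
    [ 0.53603882 -0.08452496  0.06458833] [ 1.28  0.64 -1.25  2.36  1.78  0.32  0.39] 0.0 0.0
    [ 0.56081382 -0.08777496  0.06458833] [ 1.22  0.65 -1.21  2.31  1.72  0.32  0.45] 0.0 0.0
```

Request:
play_rows(targets=[[0.0033,-0.0046,-0.002,0],[0.0066,-0.009,-0.004,0],[0.0087,-0.0122,-0.0056,0],[0.0109,-0.0152,-0.007,0],[0.0131,-0.0183,-0.0084,0],[0.0147,-0.0205,-0.0094,0],[0.0164,-0.0228,-0.0104,0],[0.0164,-0.0228,-0.0104,0]])

```text
time: 26.9
tool_pos: [0.5409, -0.0851, 0.0651]
tcp_rot: [-1.58, 0.95, 0.218]
force: [-4.2, 1.4, 1.9]
opening: -0.0
```

```bash
python3 - <<'E'
from h import *
from bench import *
o,R=info();u=np.array([.991,-.13,0])
c=capture("side");T=capture("top")
cv2.imwrite("pics/push.png",np.hstack([cv2.resize(c["color"][120:190,240:320],None,fx=5,fy=5,interpolation=cv2.INTER_CUBIC),cv2.resize(T["color"][150:220,365:445],None,fx=5,fy=5,interpolation=cv2.INTER_CUBIC)]))
for d in(.004,.008,.012,.016,.018): print(d,dv(u*d,R))
E
```

```text
t 26.9 pos [ 0.5409 -0.0851  0.0651] q [ 1.242  0.667 -1.226  2.329  1.776  0.339  0.407] F [-4.2  1.4  1.9] op -0.0
tool x [ 0.568  0.126 -0.813]; tool y [-0.792 -0.185 -0.582]; tool z [-0.224  0.975 -0.005]; lean deg 35.6
0.004 [ 0.0022 -0.003  -0.0014]
0.008 [ 0.0044 -0.0061 -0.0028]
0.012 [ 0.0066 -0.0091 -0.0042]
0.016 [ 0.0087 -0.0122 -0.0056]
0.018 [ 0.0098 -0.0137 -0.0063]
```

View pics/push.png

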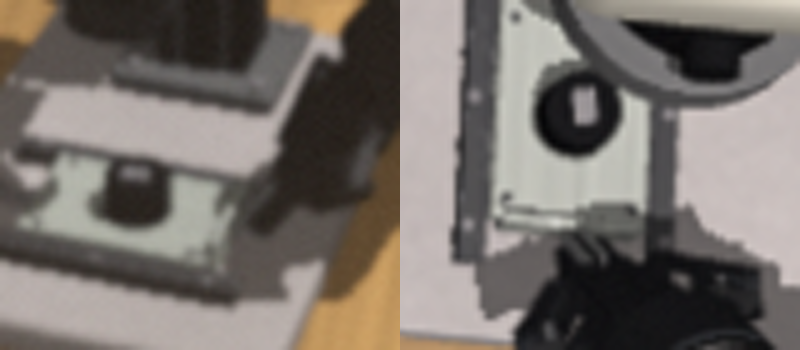

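Request:
play_rows(targets=[[0.0015,-0.002,-0.001,0],[0.003,-0.004,-0.002,0],[0.0044,-0.0061,-0.0028,0],[0.0055,-0.0076,-0.0035,0],[0.0066,-0.0091,-0.0042,0],[0.0077,-0.0106,-0.0049,0],[0.0087,-0.0122,-0.0056,0],[0.0087,-0.0122,-0.0056,0]])

```text
time: 27.8
tool_pos: [0.5519, -0.0867, 0.0623]
tcp_rot: [-1.577, 0.957, 0.22]
force: [-19.4, -0.3, 9.3]
opening: -0.002
```

```bash
python3 - <<'E'
from h import *
from bench import *
o,R=info();u=np.array([.991,-.13,0])
c=capture("side");T=capture("top")
cv2.imwrite("pics/push2.png",np.hstack([cv2.resize(c["color"][120:190,240:320],None,fx=5,fy=5,interpolation=cv2.INTER_CUBIC),cv2.resize(T["color"][150:220,365:445],None,fx=5,fy=5,interpolation=cv2.INTER_CUBIC)]))
print(slidepx(T))
for d in(.002,.004,.006): print(d,dv(u*d,R))
E
```

```text
t 27.8 pos [ 0.5519 -0.0867  0.0623] q [ 1.21   0.673 -1.198  2.302  1.739  0.337  0.443] F [-19.4  -0.3   9.3] op -0.002
tool x [ 0.562  0.126 -0.818]; tool y [-0.797 -0.185 -0.576]; tool z [-0.223  0.975 -0.004]; lean deg 35.1
(array([ 0., -6.]), 0.816)
0.002 [ 0.0011 -0.0015 -0.0007]
0.004 [ 0.0022 -0.0031 -0.0014]
0.006 [ 0.0032 -0.0046 -0.0021]
```

View pics/push2.png

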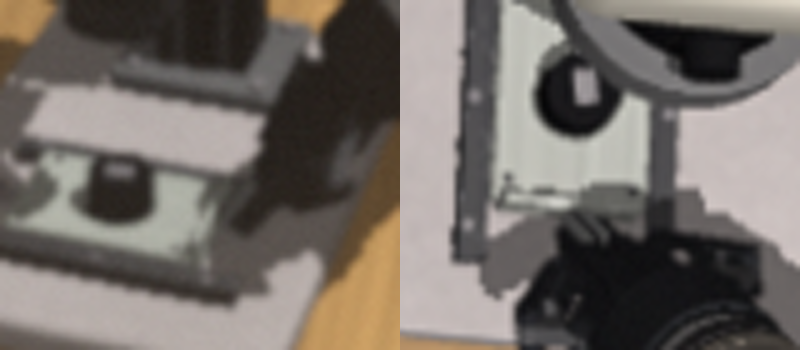

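```bash
python3 - <<'E'
from h import *
from bench import *
o,R=info()
T=capture("top");np.savez("top20.npz",**T)
g=T["color"].astype(float).mean(2);q=np.zeros(g.shape);b=(397,162,408,174);S=g[b[1]:b[3],b[0]:b[2]];print(S.round().astype(int))
q[b[1]:b[3],b[0]:b[2]]=np.clip(S-60,0,60);p=centroid(q);m=onplane(T,[p],.07)[0];print(p,m,np.dot(m[:2]-[.5994,-.0837],[.991,-.13]))
cv2.imwrite("pics/z20.png",cv2.resize(T["color"][140:215,375:440],None,fx=8,fy=8,interpolation=cv2.INTER_CUBIC))
E
```

```text
t 27.9 pos [ 0.5519 -0.0867  0.0623] q [ 1.21   0.673 -1.198  2.302  1.739  0.337  0.443] F [-19.5  -1.    8.9] op 0.004
tool x [ 0.562  0.126 -0.818]; tool y [-0.796 -0.185 -0.576]; tool z [-0.223  0.975 -0.004]; lean deg 35.2
[[ 34  24  24  28  33  50  63  63  65  68  80]
 [ 24  26  40  71  71  73  82  63  64  66  68]
 [ 25  28  65 127 131 127 123  65  59  65  67]
 [ 25  27  69 148 151 148 139  73  46  60  67]
 [ 25  25  63 147 152 149 141  85  34  40  59]
 [ 26  23  52 146 152 149 142  88  32  25  36]
 [ 26  23  48 137 151 150 142  97  36  22  25]
 [ 27  25  42 120 149 150 136 104  38  25  23]
 [ 26  24  37  96 123 123 100  73  32  23  25]
 [ 27  25  25  38  44  44  37  31  24  24  37]
 [ 26  27  26  24  25  24  25  24  23  27  65]
 [ 22  25  26  26  27  27  25  24  24  47 109]]
[402.02621536 166.8458603 ] [ 0.63203625 -0.08943735  0.07      ] 0.033088381227164385
```

View pics/z20.png

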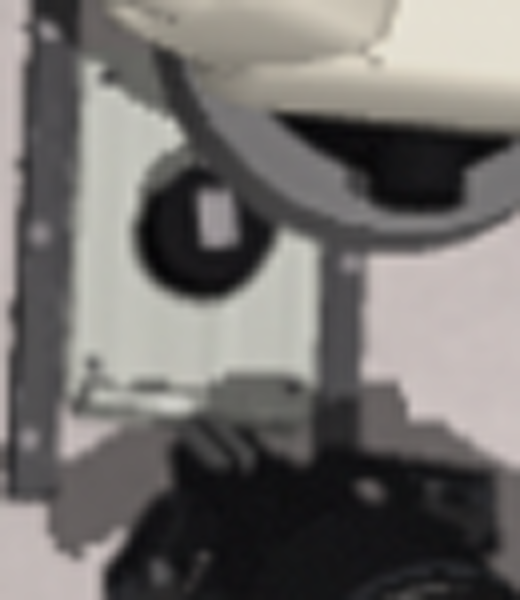

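```bash
python3 - <<'E'
from h import *
T=load("top20.npz");im=cv2.cvtColor(T["color"],cv2.COLOR_BGR2GRAY).astype(np.float32)
k=10
for box in((381,196,396,208),(383,198,394,207)):
    l,t,r,b=box;Tm=ref[t:b,l:r];S=im[t-22:b+2,l-4:r+6]
    m=cv2.matchTemplate(cv2.resize(S,None,fx=k,fy=k,interpolation=cv2.INTER_CUBIC),cv2.resize(Tm,None,fx=k,fy=k,interpolation=cv2.INTER_CUBIC),cv2.TM_CCOEFF_NORMED)
    _,v,_,loc=cv2.minMaxLoc(m);d=np.array([loc[0]/k-4,loc[1]/k-22]);p=np.array([387.,203.])
    for z in(.046,.055):
        w=onplane(T,[p,p+d],z);s=w[1]-w[0];print(d,round(v,3),(s*1e3).round(1),np.dot(s[:2],[.991,-.13]))
E
```

```text
[  0.6 -13. ] 0.701 [33.2 -3.9  0. ] 0.03341338378180833
[  0.6 -13. ] 0.701 [32.9 -3.9  0. ] 0.03314535027521724
[  0.6 -13.1] 0.829 [33.5 -4.   0. ] 0.033670749628992754
[  0.6 -13.1] 0.829 [33.2 -3.9  0. ] 0.03340065160026453
```

The camera puts the slide at about 33.3 mm, not yet clicked. There is 19 N against the push and 9 N upward, so the low fingertips are probably rubbing on the base plate. I'll back off, rise 5 mm and push again.

```bash
python3 - <<'E'
from h import *
o,R=info();u=np.array([.991,-.13,0]);z=np.array([0,0,1.])
for a,b in((-.006,0),(-.008,.008),(0,.007),(.004,.007),(.008,.007)): print(a,b,dv(u*a+z*b,R))
E
```

```text
t 27.95 pos [ 0.5519 -0.0867  0.0623] q [ 1.211  0.673 -1.198  2.302  1.739  0.337  0.443] F [-19.2  -0.8   8.7] op 0.003
tool x [ 0.562  0.126 -0.818]; tool y [-0.797 -0.185 -0.576]; tool z [-0.223  0.975 -0.004]; lean deg 35.2
-0.006 0 [-0.0032  0.0046  0.0021]
-0.008 0.008 [-0.0109  0.0015  0.0028]
0 0.007 [-0.0057 -0.004  -0.    ]
0.004 0.007 [-0.0036 -0.0071 -0.0014]
0.008 0.007 [-0.0014 -0.0102 -0.0028]
```

Request:
play_rows(targets=[[-0.0043,0.0061,0.0028,0],[-0.009,0.003,0.0028,0],[-0.009,0.003,0.0028,0],[-0.009,0.003,0.0028,0]])

```text
time: 28.35
tool_pos: [0.5499, -0.087, 0.0715]
tcp_rot: [-1.582, 0.948, 0.215]
force: [-0.5, 0.1, -0.4]
opening: -0.001
```

```bash
python3 - <<'E'
from h import *
from bench import *
o,R=info();u=np.array([.991,-.13,0])
c=capture("side");T=capture("top");np.savez("top21.npz",**T);np.savez("side21.npz",**c)
cv2.imwrite("pics/p3.png",np.hstack([cv2.resize(c["color"][120:190,240:320],None,fx=5,fy=5,interpolation=cv2.INTER_CUBIC),cv2.resize(T["color"][140:210,365:445],None,fx=5,fy=5,interpolation=cv2.INTER_CUBIC)]))
for d in(.004,.008,.01,.012,.014,.016): print(d,dv(u*d,R))
P=cloud(c);sel=(P[...,2]<.09)&(P[...,2]>.02)&(np.abs(P[...,0]-.55)<.025)&(np.abs(P[...,1]+.08)<.025)
q=P[sel];print(len(q),np.percentile(q[:,2],[1,5,20]),)
E
```

```text
t 28.35 pos [ 0.5499 -0.087   0.0715] q [ 1.23   0.65  -1.214  2.309  1.723  0.322  0.451] F [-0.5  0.1 -0.4] op -0.001
tool x [ 0.57   0.125 -0.812]; tool y [-0.791 -0.185 -0.583]; tool z [-0.223  0.975 -0.007]; lean deg 35.7
0.004 [ 0.0022 -0.003  -0.0014]
0.008 [ 0.0044 -0.0061 -0.0028]
0.01 [ 0.0055 -0.0076 -0.0035]
0.012 [ 0.0066 -0.0091 -0.0042]
0.014 [ 0.0077 -0.0106 -0.0049]
0.016 [ 0.0088 -0.0122 -0.0056]
295 [0.02978092 0.03073216 0.03225865]
```

View pics/p3.png

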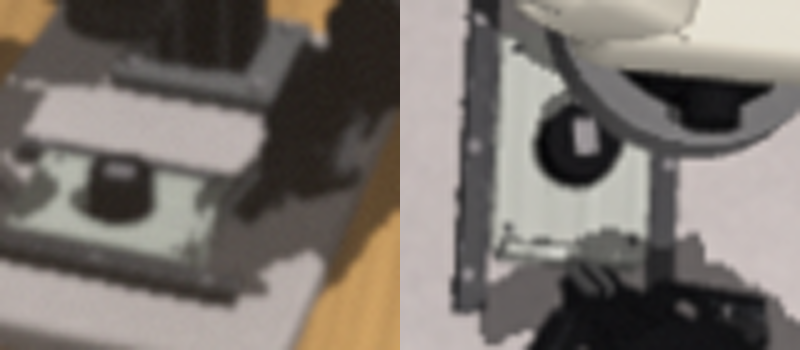

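Request:
play_rows(targets=[[0.0032,0.0023,0,0],[0.0054,-0.0007,-0.0014,0],[0.0076,-0.0038,-0.0028,0],[0.0087,-0.0053,-0.0035,0],[0.0098,-0.0068,-0.0042,0],[0.0098,-0.0068,-0.0042,0]])

```text
time: 29.05
tool_pos: [0.5522, -0.0867, 0.0612]
tcp_rot: [-1.573, 0.963, 0.223]
force: [-25.4, -2.0, 8.7]
opening: -0.004
```

```bash
cat >> h.py <<'E'
def slidepos(T):
    im=cv2.cvtColor(T["color"],cv2.COLOR_BGR2GRAY).astype(np.float32);k=10;l,t,r,b=(383,198,394,207)
    m=cv2.matchTemplate(cv2.resize(im[t-22:b+2,l-4:r+6],None,fx=k,fy=k,interpolation=cv2.INTER_CUBIC),cv2.resize(ref[t:b,l:r],None,fx=k,fy=k,interpolation=cv2.INTER_CUBIC),cv2.TM_CCOEFF_NORMED)
    _,v,_,loc=cv2.minMaxLoc(m);d=np.array([loc[0]/k-4,loc[1]/k-22]);w=onplane(T,[[387.,203.],np.array([387.,203.])+d],.052);s=w[1]-w[0]
    print("slide mm",round(1e3*np.dot(s[:2],[.991,-.13]),1),d,round(v,3))
E
python3 - <<'E'
from h import *
from bench import *
o,R=info();u=np.array([.991,-.13,0])
slidepos(load("top21.npz"));slidepos(load("top19.npz"))
T=capture("top");np.savez("top22.npz",**T);slidepos(T)
for d in(.002,.004,.006): print(d,dv(u*d,R))
E
```

```text
t 29.05 pos [ 0.5522 -0.0867  0.0612] q [ 1.205  0.672 -1.193  2.298  1.718  0.336  0.461] F [-25.4  -2.    8.7] op -0.004
tool x [ 0.557  0.126 -0.821]; tool y [-0.8   -0.184 -0.571]; tool z [-0.223  0.975 -0.001]; lean deg 34.8
slide mm 33.5 [  0.5 -13.1] 0.773
slide mm 4.8 [ 0.  -1.9] 0.87
slide mm 33.5 [  0.6 -13.1] 0.824
0.002 [ 0.0011 -0.0015 -0.0007]
0.004 [ 0.0021 -0.0031 -0.0014]
0.006 [ 0.0032 -0.0046 -0.0021]
```

The slide stays at the same place under 25 N, and it also stayed there after I backed off. I'll withdraw and check independently whether the nest now lies on the optical axis.

```bash
python3 - <<'E'
from h import *
from plan import *
o,R=info();u=np.array([.991,-.13,0]);z=np.array([0,0,1.])
p=o["tool_pos"]
for a,b in((-.01,.003),(-.02,.01),(-.03,.03),(-.035,.06)): print(a,b,dv(u*a+z*b,R),(p+u*a+z*b).round(3))
track([p]+[p+u*a+z*b for a,b in((-.02,.01),(-.03,.03),(-.03,.06))],R[:,0],R[:,2],o["joints"],5)
E
```

```text
t 29.1 pos [ 0.5522 -0.0868  0.0612] q [ 1.205  0.672 -1.193  2.298  1.718  0.335  0.461] F [-25.6  -1.3   9.1] op -0.006
tool x [ 0.557  0.126 -0.821]; tool y [-0.8   -0.184 -0.571]; tool z [-0.223  0.975 -0.001]; lean deg 34.8
-0.01 0.003 [-0.0078  0.006   0.0035] [ 0.542 -0.085  0.064]
-0.02 0.01 [-0.0189  0.0097  0.0069] [ 0.532 -0.084  0.071]
-0.03 0.03 [-0.0407  0.0059  0.0104] [ 0.522 -0.083  0.091]
-0.035 0.06 [-0.068  -0.0073  0.0121] [ 0.518 -0.082  0.121]
    [ 0.53239899 -0.08416574  0.07122306] [ 1.27  0.59 -1.24  2.36  1.68  0.29  0.46] 0.0 0.0
    [ 0.52248899 -0.08286574  0.09122306] [ 1.32  0.51 -1.27  2.37  1.5   0.23  0.6 ] 0.0 0.0
    [ 0.52248899 -0.08286574  0.12122306] [ 1.41  0.45 -1.37  2.35  1.13  0.23  0.94] 0.0003 0.1
```

Request:
play_rows(targets=[[-0.0078,0.007,0.0035,0],[-0.015,0.015,0.0055,0],[-0.0189,0.018,0.0069,0],[-0.028,0.016,0.009,0],[-0.038,0.012,0.0104,0],[-0.038,0.012,0.0104,0]])

```text
time: 29.7
tool_pos: [0.5285, -0.0853, 0.0924]
tcp_rot: [-1.584, 0.947, 0.214]
force: [0.4, 0.2, 0.2]
opening: -0.002
```

```bash
python3 - <<'E'
from h import *
from bench import *
o,R=info()
T=capture("top");c=capture("side");np.savez("top23.npz",**T);np.savez("side23.npz",**c);slidepos(T)
cv2.imwrite("pics/fin.png",np.hstack([cv2.resize(c["color"][120:190,240:320],None,fx=5,fy=5,interpolation=cv2.INTER_CUBIC),cv2.resize(T["color"][140:210,365:445],None,fx=5,fy=5,interpolation=cv2.INTER_CUBIC)]))
# ring / objective axis fit by silhouettes in clouds
def circfit(P):
    A=np.c_[2*P,np.ones(len(P))];s=np.linalg.lstsq(A,(P**2).sum(1),rcond=None)[0];return s[:2],np.sqrt(s[2]+s[:2]@s[:2])
from scipy.optimize import least_squares
for nm,D in(("top",load("top0.npz")),("side",load("side0.npz"))):
    P=cloud(D).reshape(-1,3)
    for z0,z1,r in((.172,.21,.03),(.215,.235,.046),(.22,.27,.06),(.25,.29,.06)):
        q=P[(P[:,2]>z0)&(P[:,2]<z1)&(np.hypot(P[:,0]-.635,P[:,1]+.089)<.068)]
        if len(q)<25: continue
        f=least_squares(lambda x:np.hypot(q[:,0]-x[0],q[:,1]-x[1])-r,[.635,-.089],loss="soft_l1",f_scale=.002);print(nm,z0,len(q),f.x.round(4),"rms",np.sqrt((f.fun**2).mean()).round(4))
E
```

```text
t 29.7 pos [ 0.5285 -0.0853  0.0924] q [ 1.306  0.571 -1.273  2.344  1.598  0.275  0.54 ] F [0.4 0.2 0.2] op -0.002
tool x [ 0.571  0.124 -0.812]; tool y [-0.79  -0.185 -0.584]; tool z [-0.223  0.975 -0.008]; lean deg 35.7
slide mm 33.5 [  0.6 -13.1] 0.912
top 0.22 131 [ 0.6323 -0.0885] rms 0.0008
top 0.25 500 [ 0.6365 -0.0875] rms 0.0051
side 0.172 213 [ 0.633  -0.0895] rms 0.0019
side 0.215 161 [ 0.6329 -0.0906] rms 0.0015
side 0.22 526 [ 0.637  -0.0989] rms 0.0072
side 0.25 710 [ 0.6331 -0.0929] rms 0.0062
```

View pics/fin.png

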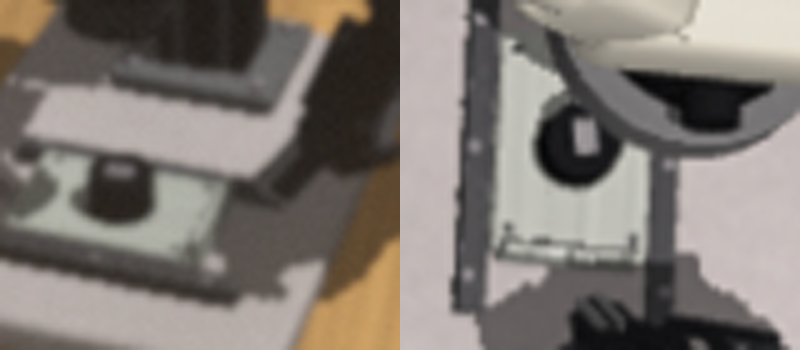

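```bash
python3 - <<'E'
from h import *
for n in("top","side"):
    P0=cloud(load(n+"0.npz"));P1=cloud(load(n+"23.npz"))
    for nm,x,y in(("square",.473,.187),("small",.484,.271),("loupe",.666,.26)):
        r=[]
        for P in(P0,P1):
            m=(P[...,2]>.022)&(P[...,2]<.05)&(np.hypot(P[...,0]-x,P[...,1]-y)<.035);r.append(np.nanmean(P[m],0))
        print(n,nm,((r[1]-r[0])*1e3).round(1))
P=cloud(load("top23.npz"));print("mount top z",np.nanmedian(P[165:169,399:403,2]),"pitch",[np.nanmedian(P[v:v+2,396:402,2]).round(4) for v in(163,166,169)])
from bench import *
close_job();info()
E
```

```text
top square [-0.   0.1 -0.2]
top small [ 0.4 -0.   0.2]
top loupe [ 0.1  0.  -0.2]
side square [ 0.2 -0.2  0. ]
side small [ 0.1 -0.1  0.2]
side loupe [-0.2 -0.   0.1]
mount top z 0.07058313458137226 pitch [np.float64(0.0721), np.float64(0.07), np.float64(0.0715)]
the job is handed in; nothing more can be done
the job is handed in; nothing more can be done
```

I loaded the black 40 mm round mount into the nest, let go, and pushed the slide home by its lip. I handed the job in at about 29.8 s. `close_job()` gives no verdict, so this rests on my own checks.

**How it went**
- **Leaning the gripper:** the moves cannot tilt the tool directly. I commanded poses beyond the arm's reach, which leaned it back about 36°, and used that lean for the grasp, the placing and the push.
- **Seating the mount:** the first two tries caught on the nest's chamfer and dragged the slide in by about 3 mm. I lifted the mount, lined it up with the nest's new position, lowered it to the bottom and released it.
- **Pushing the slide:** it came up against something firm. I backed off, raised the fingertips and pushed again, and it did not move under about 25 N.

**Last checks**
- **Mount:** its top is at 70.6 mm, against 70 mm expected when seated. It looked upright in both cameras and was within about 1 mm of the nest centre before the push.
- **Slide home:** the nest now lies within about 1 mm of the fitted optical axis. The slide stayed put under the 25 N push (the click needs 4 to 8 N) and after I withdrew.
- **Other mounts and loupe:** moved 0.4 mm or less.
- **Robot at the end:** the measured force was about zero.

**What disagreed:** the camera measured only 33.5 mm of slide travel instead of 38 mm. The optical axis fit suggests the slide started about 4 mm in. I could not confirm the click directly, only from the firm stop, the nest lying on the axis and the slide not springing back.

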